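# Clear the press board and cover the sloping well

## Task

A wooden press board has been left lying over the open well of one of the two sloping steel stands. Lift it off and lay it flat, handle up, in the middle of the perforated draining plate, then fetch the loose steel lid from the table and put it on that open well so that it sits flush, its collar down inside the mouth. Set both down gently without dropping them, let go of them, and leave the bottle and the pot where they are.

Things in the scene. Friction and masses are not known exactly. Their poses are not given: they have to be found in the camera images.
- well (a point): Centre of the open well's mouth, on the face of the open stand's sloping steel deck. z is the deck's outward normal, tilted 30 degrees from vertical towards the low edge; x points up the slope, y across it (level). Mouth 150 mm (x) by 84 mm (y), well 60 mm deep. A lid is seated when lid_mid is 18 mm out along z, its x along this x either way round.
- stand_open: The open steel stand, fixed; either the left or the right of two alike. Origin on the table under the deck's middle, z up, x level towards the deck's high edge. Deck 230 mm up the slope by 160 mm across, its middle 110 mm above the table, low edge to the robot's right and a little towards it. Along the low edge runs an 18 mm high lip (113 mm down-slope of the middle). Four legs.
- shut_well (a point): The same point with the same axes on the other stand, which is alike but already covered by a fixed lid of the same shape as the loose one. Not part of the job.
- board_mid (a point): Wooden press board, 0.3 to 0.54 kg: slab 120 (x) by 150 (y) by 16 mm, with a wooden bar handle amid its top 20 mm thick (x), 100 long (y), 40 high. The point is half-way up: 28 mm above the underside, 28 below the handle's top; z points up the handle. It starts on the open stand's deck, square to it, against the lip, over the mouth's lower part.
- lid_mid (a point): Loose steel lid, 0.2 to 0.4 kg: flange 176 (x) by 108 (y) by 4 mm, a 141 by 75 mm collar reaching 10 mm below it (4.5 mm play each side in the mouth), a black bar handle amid its top 16 thick (x), 80 long (y), 42 high. The point is half-way up: 28 mm above the collar's foot, 28 below the handle's top; z up the handle. Starts on the table on its collar.
- plate_top (a point): Centre of the top face of the fixed perforated draining plate, a flat light metal plate 240 mm (x) by 200 mm (y) by 10 mm lying on the table, with rows of dark holes; z up, its yaw varies a little.
- bottle_mid (a point): Bystander: white plastic bottle, 60 mm in diameter, 170 mm tall, standing loose; the point is half-way up.
- pot_mid (a point): Bystander: open steel pot with two loop handles, about 80 mm across the rim, 85 mm tall, standing loose; the point is half-way up.

How it is judged:
On the way, in this order (a step that is already met when the one before it is completed fails the run):
1. the press board lies flat, handle up, in the middle of the draining plate, let go, the lid not yet on the well (horizontal distance between board_mid and plate_top below 0.05 m and z of board_mid in the frame of plate_top between 0.024 and 0.032 m and angle between board_mid's own z axis and vertical below 0.06 rad and contact force between the fingers and board below 0.05 N and distance between lid_mid and well above 0.08 m), for 0.2 s.
2. the lid sits flush on the open well, let go (x of lid_mid in the frame of well between -0.008 and 0.008 m and y of lid_mid in the frame of well between -0.008 and 0.008 m and z of lid_mid in the frame of well between 0.014 and 0.0215 m and angle between the z axis of lid_mid and the z axis of well, either way round below 0.045 rad and angle between the x axis of lid_mid and the x axis of well, either way round below 0.12 rad and contact force between the fingers and lid below 0.05 N), for 0.2 s.
At the end, for the whole second after the job is handed in: Board flat (3 deg), handle up, on the draining plate, centre within 50 mm of its centre; lid on the open well, collar in the mouth: within 8 mm in x and y, 4 mm in height, 2.6 deg of the deck, square within 7 deg (either way round); both released and at rest (all of step 2 and horizontal distance between board_mid and plate_top below 0.05 m and z of board_mid in the frame of plate_top between 0.024 and 0.032 m and angle between board_mid's own z axis and vertical below 0.06 rad and contact force between the fingers and board below 0.05 N and linear speed of each of board, lid below 0.02 m/s); the robot touches nothing.
It fails at once if the bottle or the pot is pushed more than 25 mm or tipped (distance of any of bottle_mid, pot_mid from where it was at the start of the episode above 0.025 m).
It fails at once if the board or the lid is dropped (falls free faster than 0.7 m/s, about 25 mm) ((linear speed of board above 0.7 m/s and contact force between the fingers and board below 0.05 N) or (linear speed of lid above 0.7 m/s and contact force between the fingers and lid below 0.05 N)).
It also fails if it takes over 70 s, if anything falls off the work surface, if the arm or the gripper's body presses on something with over 40 N, if the wrist force passes 120 N, or if a joint passes its speed limit or range.

## Robot

A 7-joint arm with a two-finger parallel gripper is mounted at the origin on the work surface. World frame = base frame: x ahead of the robot, y to its left, z up, the work surface at z = 0. Lengths are in m, angles in rad, forces in N, time in s.
With the tool pointing down it reaches from about 0.35 to 0.9 m from the base axis. Payload 7.2 kg.
Tool frame: the origin (TCP) lies on the mounting face of the last link; the fingertips stand env.nose_length ahead of it and the grasp point (between the pads) lies 155 mm ahead of it (env.nose_length is the distance from the TCP to the fingertips, in m); y points along the fingers, z is the direction in which the jaws open and shut, and the axes are right-handed (so a half turn about y gives the same grasp; the last joint's range is limited). The gripper opens to 85 mm and grips with 20 to 120 N. Pads are 22 mm wide; open, the fingers measure 114 mm over their backs; the gripper's body (76 mm by 85 mm) begins 54 mm behind the grasp point. The pads swing forward as they close: fully open they stand 13 mm farther back than shut.
Start: joints at [-1.223, 0.411, -0.013, 1.596, 0.006, 1.134, -0.082], TCP at [0.252, 0.572, 0.405] pointing down, gripper open.
Joint ranges: [-2.95, 2.95], [-0.29, 1.99], [-1.47, 1.44], [0.14, 2.54], [-1.03, 4.17], [0.13, 1.85], [-2.86, 2.86]. Speed limits (rad/s): [2.39, 2.39, 3.01, 3.01, 3.14, 3.14, 3.14].

## Interface

Orientations are given as a rotation vector (axis times angle).
In Python, from workcell import env, vision, order gives the robot as it stands. The module is installed in compiled form; this text tells all that it offers.
- The arm moves only by the tool step_arm, never from a script. Its argument "moves" is a list of rows, each a list of 3 entries, a list of its own where there are three numbers: the finger opening in m, from 0 to 0.0854, then the shift along the world's x, y, z in m, then the turn about the world's z in rad. In form: [[claw, [x, y, z], turn], ...]. A call has exactly 8 rows; each row is the pose to reach, as a shift and turn from the pose measured when the call began; what a row does not reach only later rows make up. A row lasts 1/8 s, in which the tool goes at most 62.5 mm and 10.7 degrees, less where a joint would pass 70% of its speed; a pose out of reach is approached as far as the arm can. A call with a gripper value outside its range is refused whole. The fingers move at their own pace and stop on an object; the grip force is fixed at half the most. Time passes only in rows, so rows that repeat a pose let the fingers close, or fill a call up. It gives the time, the measured TCP pose, the force and the opening at its end, in the units of the state.
- env.get_obs(): the state, without advancing time (a new reading comes with each control period).
- vision.get_image(name): name is "scene" or "top"; returns the picture (384x512x3 uint8, blue, green, red); there is no depth.
- vision.camera_model(name): a dict with "fov_y" (degrees; the focal length in pixels is half the picture's height over the tangent of half this angle, whatever the lens; pixels are square), "cx", "cy" (the principal point, pixels), "k1" (the pictures are not rectified: a ray, as slopes to the right and down, at radius r is drawn at 1 + k1 r^2 times it, then the intrinsics apply), "cam_to_world" (4x4, takes a point from camera to world coordinates). Camera axes: x right, y up, looking along -z (the intrinsics and any distortion apply to the point x, -y, -z); pixel columns grow to the right and rows downward; lengths in m; the calibration is good to about 2 mm. A picture is of the moment at which its call begins. camera_model takes no time and is no camera call.
- order.job_done(): hands the job in, once; it reports no verdict.
Trained networks look in the newest picture that a camera, given by its name, has taken for a name from the list of things; names that differ only in an ending like _2 or _b are one class to them, and where a whole thing is asked for, a point or a joint stands for the part that bears it (a point fixed in the world has none). Each returns a list of dicts, best first, with "p" (0 to 1); they miss things now and then, are a little off and sometimes report something else, mostly with a low value. They report only what shows in the picture. A call takes as long as a camera call.
- vision.recognise(target, camera): "bbox" ([centre column, centre row, width, height] in pixels, round what is visible of it).
- vision.place_of(target, camera): "uv" ([column, row] in pixels: a listed point, or the origin of a listed thing).
The state is a dict: "time_s": time; "qpos": joint angles; "qd": joint speeds; "tau": joint torques, N m; "ee_pos": TCP position; "ee_rot": TCP orientation; "contact_force": force on the tool from outside, world axes, zero at the start; "moment": the same for the moment, N m; "gripper_width": opening from 0.0 (shut) to 1.0 (fully open).
Only numpy, scipy, OpenCV 4.12 (cv2) and the standard library are available. Lean on these libraries where they do the work, as an engineer would, in place of code of your own. Each camera call takes 0.05 s, during which the arm holds its last target.

## Working session

There is one attempt and no reset: what is moved stays moved. The work goes in short steps, Python scripts to look and compute and a tool call to move; the robot and the scene stay as the last step left them, time stands still between calls to the robot, and variables do not carry over. Pictures are saved under pics/ and viewed, and the job is handed in when it is done.

Besides the shell and the picture viewer there is one more tool, called after "Call:" as a command line: name --argument value ..., lists and objects as JSON in quotes. step_arm: Moves the arm, as the interface text tells. Its arguments: {"type":"object","properties":{"moves":{"type":"array","items":{"type":"array"}}},"required":["moves"]}

```bash
mkdir -p pics; ls; python3 - <<'E'
from workcell import env, vision, order
import cv2,numpy as np
np.set_printoptions(precision=4,suppress=True)
o=env.get_obs(); print(o); print(env.nose_length)
for c in("scene","top"):
    im=vision.get_image(c); cv2.imwrite(f"pics/{c}0.png",im); print(vision.camera_model(c))
    for t in("well","shut_well","board_mid","lid_mid","plate_top","bottle_mid","pot_mid","stand_open"):
        print(c,t,[(np.round(d["uv"],1),round(d["p"],2)) for d in vision.place_of(t,c)][:3])
E
```

```text
pics
{'time_s': 0.0, 'qpos': array([-1.2232,  0.4119, -0.0127,  1.5971,  0.0056,  1.1343, -0.0822]), 'qd': array([ 0.0017, -0.001 , -0.001 , -0.0002,  0.0006,  0.0002,  0.0022]), 'tau': array([ -0.001 , -60.0611,   0.6815, -29.9421,   0.0138,   0.0104,
        -0.    ]), 'ee_pos': array([0.2524, 0.5715, 0.4038]), 'ee_rot': array([-1.5477,  0.3264, -0.326 ]), 'contact_force': array([-0.0598,  0.5384, -0.6967]), 'moment': array([-0.0234, -0.0158,  0.0065]), 'gripper_width': 1.0006058260555062}
0.1734
{'fov_y': 50.491890391404894, 'cx': 254.41141061929733, 'cy': 189.74075295334677, 'k1': -0.10767709805638931, 'cam_to_world': array([[ 0.2349, -0.7729,  0.5895,  1.3536],
       [ 0.972 ,  0.1928, -0.1345, -0.166 ],
       [-0.0097,  0.6045,  0.7965,  1.0998],
       [ 0.    ,  0.    ,  0.    ,  1.    ]])}
scene well [(array([305. , 162.5]), 0.81)]
scene shut_well [(array([195.3, 190.8]), 0.58)]
scene board_mid [(array([285.7, 160.3]), 0.79)]
scene lid_mid [(array([364.1, 159.6]), 0.92)]
scene plate_top [(array([119.4, 204.4]), 0.97)]
scene bottle_mid [(array([312.7, 215.8]), 0.7)]
scene pot_mid [(array([232.5, 240.9]), 0.79)]
scene stand_open [(array([297.9, 185.5]), 0.95), (array([230.7, 242.1]), 0.7)]
{'fov_y': 52.15659489447016, 'cx': 252.107358609155, 'cy': 192.45986982637544, 'k1': -0.11049329303589783, 'cam_to_world': array([[ 0.0181,  0.9866, -0.162 ,  0.383 ],
       [-0.9995,  0.0137, -0.0281, -0.0222],
       [-0.0255,  0.1624,  0.9864,  1.3771],
       [ 0.    ,  0.    ,  0.    ,  1.    ]])}
top well [(array([206.1, 200.9]), 0.84)]
top shut_well [(array([207.6, 199.7]), 0.65), (array([306.1, 195.8]), 0.61)]
top board_mid [(array([218. , 206.7]), 0.65)]
top lid_mid [(array([135.2, 215.9]), 0.77)]
top plate_top [(array([377.3, 229.9]), 0.84)]
top bottle_mid [(array([211.4, 150.3]), 0.71)]
top pot_mid [(array([282.4, 148.9]), 0.94)]
top stand_open [(array([209.8, 204.4]), 0.88), (array([214.5, 152.7]), 0.67)]
```

View pics/scene0.png

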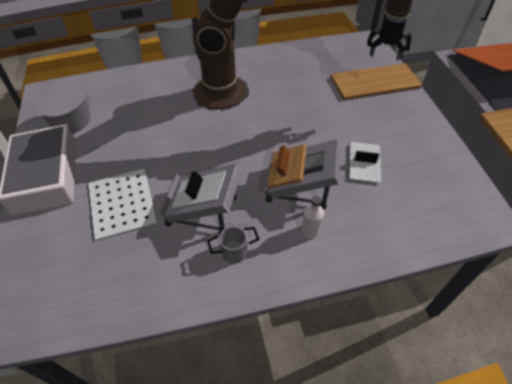

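View pics/top0.png

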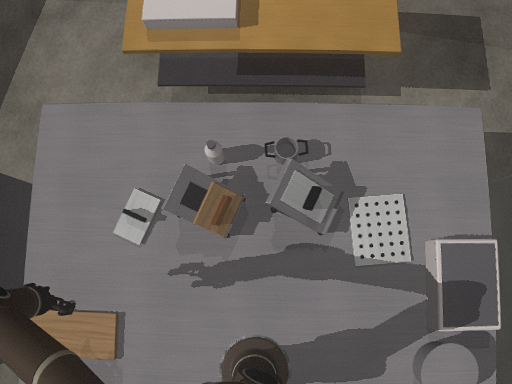

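The left stand (top picture about (206,200)) is the open one, with the board on it. The lid is at top (137,217) and the plate at (379,230). Next: helpers, rough poses and overlays.

```bash
cat > h.py <<'E'
import numpy as np, cv2
from workcell import env, vision, order
np.set_printoptions(precision=4,suppress=True)
CM={c:vision.camera_model(c) for c in("scene","top")}
def proj(c,P):
    m=CM[c]; P=np.atleast_2d(P); T=np.linalg.inv(m["cam_to_world"])
    q=P@T[:3,:3].T+T[:3,3]; a=q[:,0]/-q[:,2]; b=-q[:,1]/-q[:,2]
    f=192/np.tan(np.radians(m["fov_y"]/2)); s=1+m["k1"]*(a*a+b*b)
    return np.c_[m["cx"]+f*a*s, m["cy"]+f*b*s]
def back(c,uv,z):
    m=CM[c]; f=192/np.tan(np.radians(m["fov_y"]/2))
    K=np.array([[f,0,m["cx"]],[0,f,m["cy"]],[0,0,1.]])
    p=cv2.undistortPoints(np.array([[uv]],float),K,np.array([m["k1"],0,0,0,0]))[0,0]
    R=m["cam_to_world"]; d=R[:3,:3]@np.array([p[0],-p[1],-1]); o=R[:3,3]
    return o+d*(z-o[2])/d[2]
def rz(a): c,s=np.cos(a),np.sin(a); return np.array([[c,-s,0],[s,c,0],[0,0,1.]])
S30,C30=.5,np.sqrt(.75)
TILT=np.array([[C30,0,-S30],[0,1,0],[S30,0,C30]]) # cols: deck x(up slope), y, z(normal, to low edge)
def rect(x0,x1,y0,y1,z): return np.array([[x0,y0,z],[x1,y0,z],[x1,y1,z],[x0,y1,z]])
def deck(x,y,yaw,P): return np.asarray(P)@TILT.T@rz(yaw).T+[x,y,.110]
def flat(x,y,yaw,z,P): return np.asarray(P)@rz(yaw).T+[x,y,z]
def draw(im,c,polys,k,off):
    for P,col in polys:
        q=((proj(c,P)+.5-off)*k).astype(np.int32)
        cv2.polylines(im,[q.reshape(-1,1,2)],True,col,1,cv2.LINE_AA)
def crop(c,im,x0,y0,w,h,k,polys=()):
    a=cv2.resize(im[y0:y0+h,x0:x0+w],None,fx=k,fy=k,interpolation=cv2.INTER_CUBIC)
    draw(a,c,polys,k,np.array([x0,y0])); return a
E
python3 - <<'E'
from h import *
pts={"well":(.11,{"scene":(305,162.5),"top":(206.1,200.9)}),"shut":(.11,{"scene":(195.3,190.8),"top":(306.1,195.8)}),"lid":(.028,{"scene":(364.1,159.6),"top":(135.2,215.9)}),
"plate":(.01,{"scene":(119.4,204.4),"top":(377.3,229.9)}),"bottle":(.085,{"scene":(312.7,215.8),"top":(211.4,150.3)}),"pot":(.0425,{"scene":(232.5,240.9),"top":(282.4,148.9)}),"stand":(0,{"scene":(297.9,185.5),"top":(209.8,204.4)}),"board":(.11,{"scene":(285.7,160.3),"top":(218,206.7)})}
for n,(z,d) in pts.items(): print(n,[back(c,uv,z) for c,uv in d.items()])
st=cv2.imread("pics/top0.png"); sc=cv2.imread("pics/scene0.png")
cv2.imwrite("pics/t1.png",crop("top",st,105,150,150,110,5)); cv2.imwrite("pics/s1.png",crop("scene",sc,255,130,140,110,5))
E
```

```text
well [array([0.5536, 0.1849, 0.11  ]), array([0.561 , 0.1642, 0.11  ])]
shut [array([ 0.5813, -0.1752,  0.11  ]), array([ 0.5825, -0.1627,  0.11  ])]
lid [array([0.5244, 0.4211, 0.028 ]), array([0.5154, 0.4257, 0.028 ])]
plate [array([ 0.4979, -0.4317,  0.01  ]), array([ 0.4811, -0.4231,  0.01  ])]
bottle [array([0.7397, 0.1514, 0.085 ]), array([0.7393, 0.1563, 0.085 ])]
pot [array([ 0.7416, -0.0959,  0.0425]), array([ 0.7588, -0.0879,  0.0425])]
stand [array([0.558 , 0.1682, 0.    ]), array([0.5641, 0.1667, 0.    ])]
board [array([0.5295, 0.1273, 0.11  ]), array([0.5425, 0.1244, 0.11  ])]
```

View pics/t1.png

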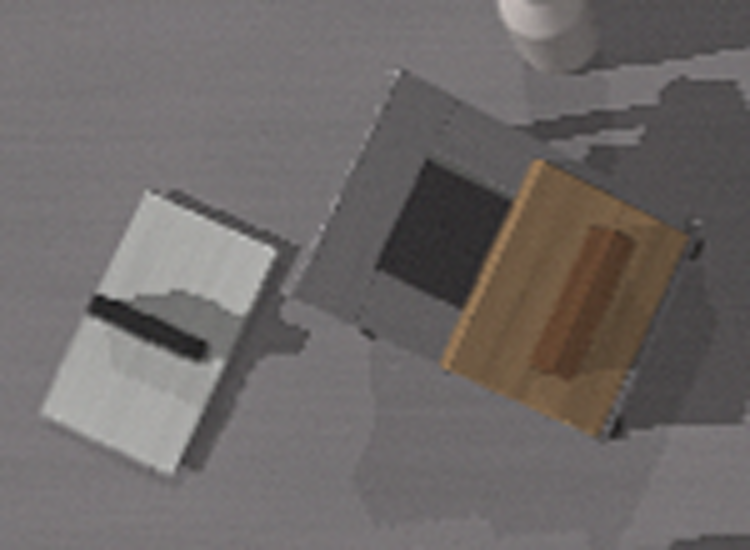

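View pics/s1.png

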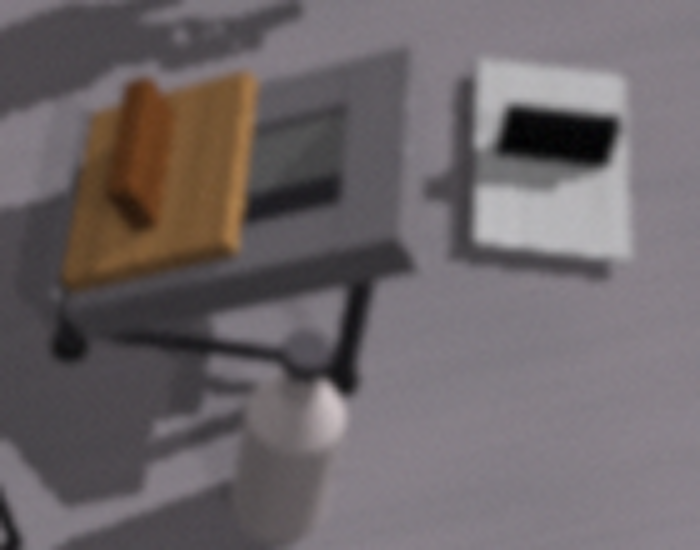

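```bash
cat > fit.py <<'E'
from h import *
from scipy.optimize import least_squares
T=lambda p:((np.array(p)+.5)/5-.5+[105,150]); S=lambda p:((np.array(p)+.5)/5-.5+[255,130])
def fit(name,fn,obs,x0):
    # obs: (cam, localP, uv)
    def r(v): return np.concatenate([(proj(c,fn(v,[P]))[0]-uv) for c,P,uv in obs])
    s=least_squares(r,x0,loss="soft_l1"); print(name,s.x,"\n",r(s.x).reshape(-1,2).round(1).tolist()); return s.x
# deck +y local: yaw psi = direction of uphill
D=lambda v,P: deck(*v,P)
yaw=np.arctan2(.35,.94)
obs=[("top",[.115,-.08,0],T((400,70))),("top",[.115,.08,0],T((285,293))),("top",[.075,-.042,0],T((428,160))),("top",[.075,.042,0],T((378,268))),
("scene",[.115,.08,0],S((408,50))),("scene",[.075,.042,0],S((345,105)))]
# y local = z x x
E
python3 - <<'E'
from fit import *
# decide sign of y: uphill ~ world (+.4,+.9) -> yaw~1.15 ; local y = rot90 = (-.9,.4) => toward robot
x=fit("stand",D,obs,[.56,.165,1.15])
L=lambda v,P: flat(v[0],v[1],v[2],0,P)
# board on deck: offset d along slope and yaw same
B=lambda v,P: deck(x[0],x[1],x[2],np.asarray(P)+[v[0],v[1],0])
bo=[("top",[.06,-.075,.016],T((540,160))),("top",[-.06,-.075,.016],T((688,238))),("top",[-.06,.075,.016],T((600,437))),("top",[.06,.075,.016],T((443,368))),
("scene",[.06,.075,.016],S((253,72))),("scene",[.06,-.075,.016],S((236,246))),("scene",[-.06,-.075,.016],S((68,283))),("scene",[-.06,.075,.016],S((98,113)))]
b=fit("board",B,bo,[-.053,0])
bf=fit("stand from board(-53)",lambda v,P:deck(*v,np.asarray(P)+[-.053,0,0]),bo,x)
lo=[("top",[.088,.054,.014],T((42,412))),("top",[.088,-.054,.014],T((150,190))),("top",[-.088,-.054,.014],T((278,252))),("top",[-.088,.054,.014],T((175,475)))]
# long side 176: (150,190)-(42,412) 
lo=[("top",[-.088,-.054,.014],T((42,412))),("top",[.088,-.054,.014],T((150,190))),("top",[.088,.054,.014],T((278,252))),("top",[-.088,.054,.014],T((175,475))),
("scene",[-.088,-.054,.014],S((627,75))),("scene",[-.088,.054,.014],S((478,58))),("scene",[.088,.054,.014],S((475,243))),("scene",[.088,-.054,.014],S((632,262)))]
lo=[(c,[P[0],-P[1],P[2]],u) for c,P,u in lo]
l=fit("lid",L,lo,[.52,.42,.4])
st=cv2.imread("pics/top0.png"); sc=cv2.imread("pics/scene0.png")
Y,Cc,G,M=(0,255,255),(255,255,0),(0,255,0),(255,0,255)
polys=[(D(x,rect(-.115,.115,-.08,.08,0)),Y),(D(x,rect(-.075,.075,-.042,.042,0)),M),(B(b,rect(-.06,.06,-.075,.075,.016)),G),(B(b,rect(-.01,.01,-.05,.05,.056)),G),
(L(l,rect(-.088,.088,-.054,.054,.014)),G),(L(l,rect(-.008,.008,-.04,.04,.056)),M),(L(l,rect(-.008,.008,-.04,.04,.014)),M)]
cv2.imwrite("pics/t2.png",crop("top",st,105,150,150,110,5,polys)); cv2.imwrite("pics/s2.png",crop("scene",sc,255,130,140,110,5,polys))
cv2.imwrite("pics/p2.png",np.hstack([crop("top",st,335,180,80,95,5),crop("scene",sc,80,160,80,95,5)[:,:400]]))
E
```

```text
stand [0.5589 0.1698 1.1476] 
 [[0.5, -0.2], [0.7, 0.3], [0.3, -1.9], [-1.4, -0.1], [0.1, -1.2], [0.2, -0.8]]
board [-0.048   0.0024] 
 [[0.1, -1.2], [0.2, -0.7], [-1.5, -0.1], [-1.0, -1.2], [-0.3, -0.9], [-2.3, -0.6], [-2.4, -0.8], [-1.0, -0.9]]
stand from board(-53) [0.5569 0.1766 1.1732] 
 [[-0.9, -0.9], [-0.5, -1.1], [-1.2, -0.2], [-0.9, -0.4], [-0.5, -0.8], [-1.3, -0.5], [-1.5, -0.0], [-1.3, -0.3]]
lid [ 0.5186  0.4276 -0.398 ] 
 [[-0.9, -0.2], [-1.0, -0.5], [-0.2, -1.0], [-1.0, -0.2], [-1.2, 0.1], [-0.6, 0.1], [-0.9, -0.3], [-0.8, -0.3]]
```

View pics/t2.png

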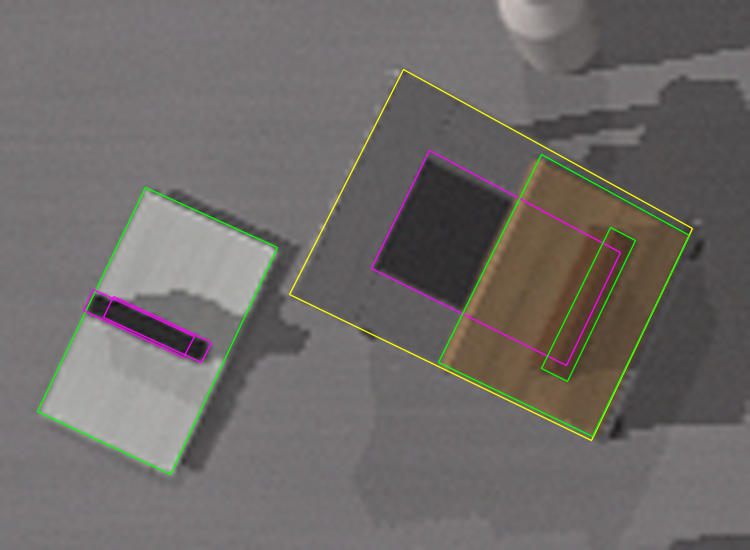

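View pics/s2.png

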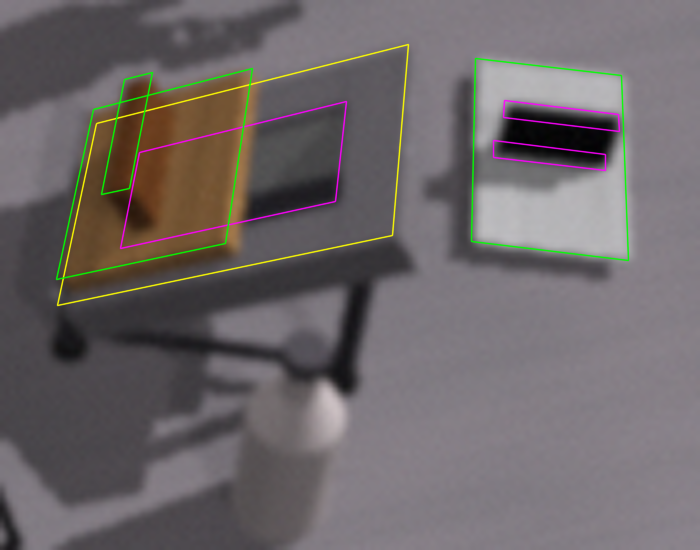

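View pics/p2.png

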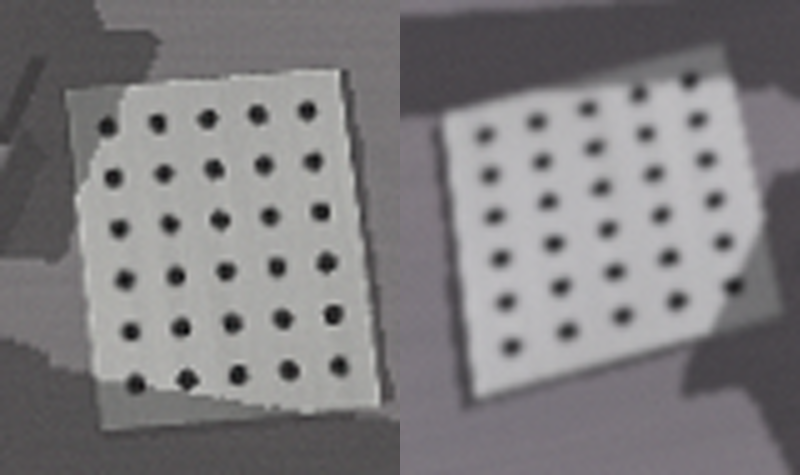

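Overlays agree to about 1 px. The calibration bias shows as about -0.9 px in both views. I'll refine with an edge-based joint fit that includes a per-camera shift.

```bash
cat > edge.py <<'E'
from h import *
from scipy.ndimage import map_coordinates, gaussian_filter1d
from scipy.optimize import least_squares
def edge_pts(gray,c,A,Bp,shift,n=25,w=4.0,trim=.08,ming=4):
    t=np.linspace(trim,1-trim,n)[:,None]; P=A*(1-t)+Bp*t
    q=proj(c,P)+shift; d=np.gradient(q,axis=0); d/=np.linalg.norm(d,axis=1)[:,None]; nrm=np.c_[-d[:,1],d[:,0]]
    s=np.arange(-w-1,w+1.01,.25)
    X=q[:,None,:]+s[None,:,None]*nrm[:,None,:]
    v=map_coordinates(gray,[X[...,1],X[...,0]],order=1); g=np.abs(np.gradient(gaussian_filter1d(v,2,axis=1),.25,axis=1))
    g=g*np.exp(-.5*(s/(w*.7))**2); k=g[:,4:-4].argmax(1)+4
    out=[]
    for i in range(n):
        if g[i,k[i]]<ming: continue
        a,b,cc=g[i,k[i]-1],g[i,k[i]],g[i,k[i]+1]; o=.5*(a-cc)/(a-2*b+cc+1e-9)*.25
        out.append((t[i,0],s[k[i]]+o,nrm[i],q[i]))
    return out
E
cat > joint.py <<'E'
from edge import *
def models(v):
    l,st,b,p=v[0:3],v[3:6],v[6:9],v[9:12]
    R=rect(-.088,.088,-.054,.054,.014); lid=flat(*l,0,R)
    dk=deck(*st,rect(-.115,.115,-.08,.08,0)); mo=deck(*st,rect(-.075,.075,-.042,.042,0))
    bd=deck(*st,rect(-.06,.06,-.075,.075,.016)@rz(b[2]).T+[b[0],b[1],0])
    pl=flat(*p,.01,rect(-.12,.12,-.1,.1,0))
    E=[]
    for i in range(4):
        for c in("top","scene"): E.append((c,lid[i],lid[(i+1)%4],"lid"+str(i)))
        for c in("top","scene"): E.append((c,pl[i],pl[(i+1)%4],"pl"+str(i)))
    for c in("top","scene"):
        E.append((c,dk[1],dk[2],"dkH"))
        E.append((c,mo[1],mo[2],"moH"))
        for i in range(4):
            if c=="scene" and i in(0,): continue
            E.append((c,bd[i],bd[(i+1)%4],"bd"+str(i)))
    f=.45
    E.append(("top",dk[1],dk[1]*(1-f)+dk[0]*f,"dk-")); E.append(("top",dk[2],dk[2]*(1-f)+dk[3]*f,"dk+")); E.append(("scene",dk[2],dk[2]*(1-f)+dk[3]*f,"dk+"))
    E.append(("scene",dk[1],dk[0],"dk-"))
    E.append(("top",mo[2],mo[2]*.65+mo[3]*.35,"mo+"))
    return E
def run(top,scene,v0,iters=12,verbose=True):
    G={"top":cv2.cvtColor(top,cv2.COLOR_BGR2GRAY).astype(float),"scene":cv2.cvtColor(scene,cv2.COLOR_BGR2GRAY).astype(float)}
    v=np.array(v0,float)
    for it in range(iters):
        w=4 if it<5 else 2.5
        meas=[]
        sh={"top":v[12:14],"scene":v[14:16]}
        for k,(c,A,B,n) in enumerate(models(v)):
            for t,s,nr,q in edge_pts(G[c],c,A,B,sh[c],w=w): meas.append((k,c,t,nr,q+s*nr))
        ks=np.array([m[0] for m in meas]); 
        def r(x):
            M=models(x); sh={"top":x[12:14],"scene":x[14:16]}; out=[]
            for k,(c,A,B,n) in enumerate(M):
                mm=[m for m in meas if m[0]==k]
                if not mm: continue
                P=np.array([A*(1-m[2])+B*m[2] for m in mm]); q=proj(c,P)+sh[c]
                nr=np.array([m[3] for m in mm]); z=np.array([m[4] for m in mm])
                out.append(((q-z)*nr).sum(1)/.5)
            return np.concatenate(out+[x[12:16]/.6*3, (x[8:9])/.01])
        s=least_squares(r,v,loss="soft_l1",x_scale=np.r_[[.001,.001,.01]*4,[.3]*4]); v=s.x
    if verbose:
        M=models(v); sh={"top":v[12:14],"scene":v[14:16]}
        for c,A,B,n in M:
            e=[m[1] for m in edge_pts(G[c],c,A,B,sh[c],w=2.5)]
            print(c,n,len(e),np.round(np.median(e),2) if e else None,end="; ")
        print()
    return v
if __name__=="__main__":
    top=cv2.imread("pics/top0.png"); sc=cv2.imread("pics/scene0.png")
    pl=np.mean([back("top",(377.3,229.9),.01),back("scene",(119.4,204.4),.01)],0)
    v=run(top,sc,[.5186,.4276,-.398,.558,.172,1.155,-.05,0,0,pl[0],pl[1],.03,0,0,0,0])
    for n,i in(("lid",0),("stand",3),("board",6),("plate",9),("bias",12)): print(n,v[i:i+(4 if i==12 else 3)])
    np.save("v.npy",v)
    Y,M,G=(0,255,255),(255,0,255),(0,255,0)
    polys={c:[(np.array([A,B]),Y) for cc,A,B,n in models(v) if cc==c] for c in("top","scene")}
    st=v[3:6]; b=v[6:9]
    for hh in(.016,.056):
        for c in polys: polys[c].append((deck(*st,rect(-.01,.01,-.05,.05,hh)+[b[0],b[1],0]),G))
    for c in polys: polys[c].append((deck(*st,rect(-.075,.075,-.042,.042,0)),M))
    cv2.imwrite("pics/t3.png",crop("top",top,105,150,150,110,5,polys["top"])); cv2.imwrite("pics/s3.png",crop("scene",sc,255,130,140,110,5,polys["scene"]))
    cv2.imwrite("pics/p3.png",np.hstack([crop("top",top,335,180,80,95,5,polys["top"]),crop("scene",sc,80,160,80,95,5,polys["scene"])]))
E
python3 joint.py
```

```text
top lid0 25 -0.01; scene lid0 25 -0.01; top pl0 25 -0.03; scene pl0 25 -0.04; top lid1 25 -0.07; scene lid1 25 0.15; top pl1 25 -0.12; scene pl1 25 -0.06; top lid2 25 0.04; scene lid2 25 0.09; top pl2 25 -0.19; scene pl2 25 0.09; top lid3 25 -0.06; scene lid3 25 0.09; top pl3 25 -0.13; scene pl3 25 0.12; top dkH 25 -0.14; top moH 25 -0.07; top bd0 22 -0.47; top bd1 25 0.4; top bd2 20 -0.37; top bd3 24 0.14; scene dkH 25 0.03; scene moH 25 0.11; scene bd1 25 -0.17; scene bd2 22 -0.2; scene bd3 23 0.2; top dk- 25 -0.08; top dk+ 25 0.19; scene dk+ 25 0.02; scene dk- 25 -0.03; top mo+ 25 -0.07; 
lid [ 0.5183  0.428  -0.3927]
stand [0.5616 0.1697 1.1705]
board [-0.0497  0.0063  0.0593]
plate [ 0.4859 -0.4282  0.0879]
bias [0.3353 0.3588 0.2756 0.1313]
```

View pics/t3.png

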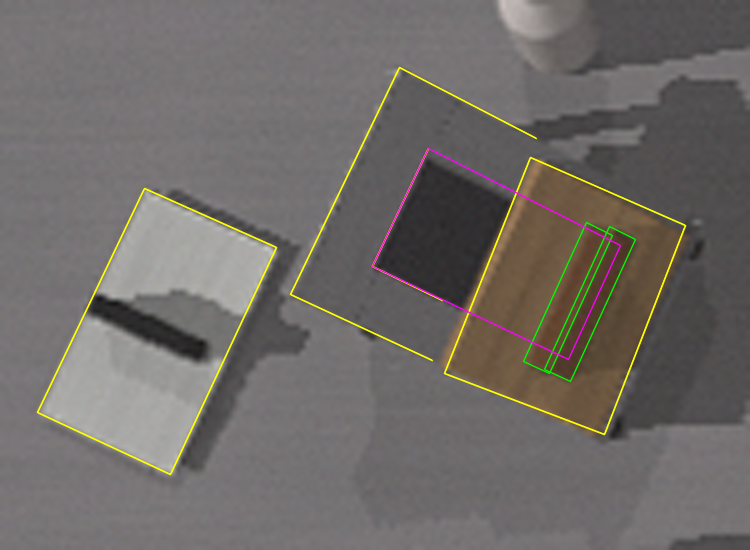

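View pics/s3.png

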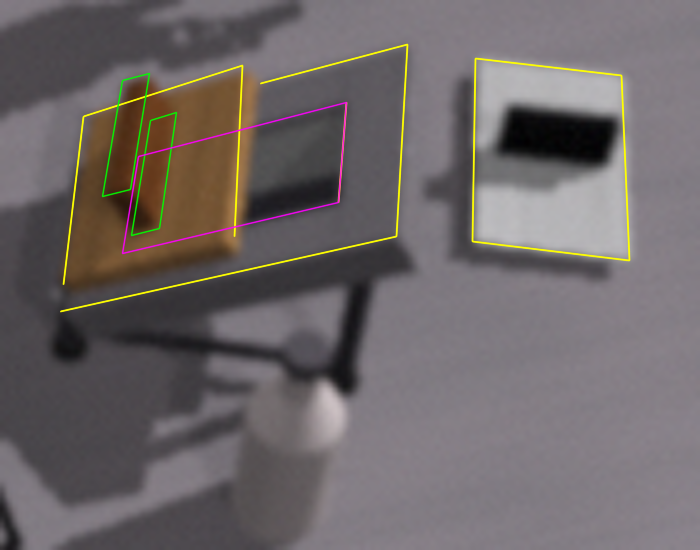

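View pics/p3.png

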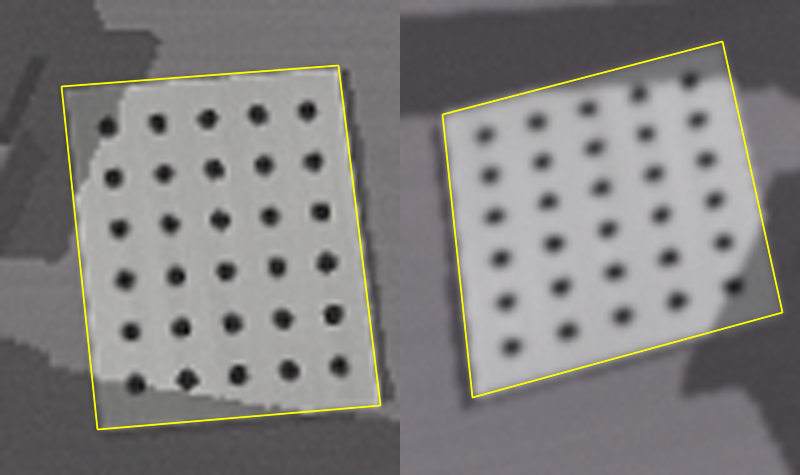

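Stand, lid and plate fits now match to about 0.1 px. The board fit is poorer, so I take it as square against the lip. Next I compute the tool azimuth and targets.

```bash
python3 - <<'E'
from h import *
R=cv2.Rodrigues(env.get_obs()["ee_rot"])[0]; print(R)
z=R[:,2]; print("jaw az",np.arctan2(z[1],z[0]), env.get_obs()["qpos"][[0,6]], env.get_obs()["time_s"])
st=[.5616,.1697,1.1705]
print("board handle base",deck(*st,[[-.05,.004,.016]]),"top",deck(*st,[[-.05,.004,.056]]))
E
```

```text
[[ 0.9148  0.      0.4039]
 [-0.4039 -0.      0.9148]
 [ 0.     -1.      0.    ]]
jaw az 1.1550149693283462 [-1.2232 -0.0822] 0.9
board handle base [[0.5379 0.124  0.0989]] top [[0.5301 0.1056 0.1335]]
```

Call:
step_arm --moves '[[0.044,[0.025,-0.054,0.0],0.015],[0.044,[0.05,-0.108,-0.01],0.015],[0.044,[0.075,-0.162,-0.03],0.015],[0.044,[0.1,-0.216,-0.07],0.015],[0.044,[0.128,-0.272,-0.11],0.015],[0.044,[0.128,-0.272,-0.16],0.015],[0.044,[0.128,-0.272,-0.195],0.015],[0.044,[0.128,-0.272,-0.21],0.015]]'

```text
time_s: 1.9
ee_pos: [0.3802, 0.2992, 0.1931]
ee_rot: [-1.55, 0.316, -0.314]
contact_force: [0.5, -0.1, 0.9]
gripper_width: 0.519
```

Call:
step_arm --moves '[[0.044,[0,0,-0.008],0],[0.044,[0,0,-0.013],0],[0.044,[0,0,-0.016],0],[0.044,[0,0,-0.018],0],[0.044,[0,0,-0.019],0],[0.044,[0,0,-0.02],0],[0.044,[0,0,-0.0205],0],[0.044,[0,0,-0.021],0]]'

```text
time_s: 2.9
ee_pos: [0.3802, 0.2992, 0.1721]
ee_rot: [-1.55, 0.316, -0.314]
contact_force: [-0.6, 0.2, -0.2]
gripper_width: 0.513
```

Call:
step_arm --moves '[[0.044,[0,0,-0.001],0],[0.044,[0,0,-0.0015],0],[0.044,[0,0,-0.002],0],[0.044,[0,0,-0.0025],0],[0.044,[0,0,-0.003],0],[0.044,[0,0,-0.0035],0],[0.044,[0,0,-0.004],0],[0.044,[0,0,-0.0045],0]]'

```text
time_s: 3.9
ee_pos: [0.3803, 0.2992, 0.1711]
ee_rot: [-1.549, 0.316, -0.314]
contact_force: [-12.0, -9.2, 61.6]
gripper_width: 0.516
```

Call:
step_arm --moves '[[0.044,[0,0,0.05],0],[0.044,[0,0,0.11],0],[0.044,[0.02,-0.025,0.16],0],[0.044,[0.055,-0.068,0.18],0],[0.044,[0.09,-0.112,0.18],0],[0.044,[0.13,-0.16,0.18],0],[0.044,[0.1521,-0.188,0.18],0],[0.044,[0.1521,-0.188,0.18],0]]'

```text
time_s: 4.9
ee_pos: [0.5336, 0.1081, 0.3509]
ee_rot: [-1.549, 0.32, -0.319]
contact_force: [-0.2, 1.1, 0.4]
gripper_width: 0.518
```

```bash
python3 - <<'E'
from h import *
o=env.get_obs();p=o["ee_pos"];R=cv2.Rodrigues(o["ee_rot"])[0];print(p,o["time_s"],np.arctan2(R[1,2],R[0,2]))
t=vision.get_image("top");s=vision.get_image("scene");cv2.imwrite("pics/top4.png",t);cv2.imwrite("pics/scene4.png",s)
polys=[]
for w in(.022,.036):
  for sg in(1,-1):
    a=p+R@np.array([.011,.1715,sg*w]);b=p+R@np.array([-.011,.1715,sg*w]);polys.append((np.array([a,b]),(0,255,255)))
cv2.imwrite("pics/c4.png",np.hstack([crop("top",t,170,150,90,100,4,polys),crop("scene",s,250,80,100,100,4,polys)]))
E
```

```text
[0.5336 0.1081 0.3509] 4.9 1.1638382316174702
```

View pics/c4.png

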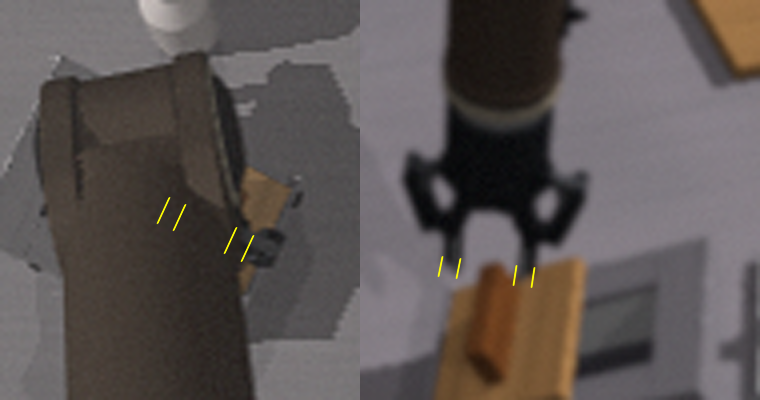

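Call:
step_arm --moves '[[0.044,[-0.0012,0.003,0.0],0.007],[0.044,[-0.0012,0.003,-0.015],0.007],[0.044,[-0.0012,0.003,-0.03],0.007],[0.044,[-0.0012,0.003,-0.042],0.007],[0.044,[-0.0012,0.003,-0.05],0.007],[0.044,[-0.0012,0.003,-0.056],0.007],[0.044,[-0.0012,0.003,-0.06],0.007],[0.044,[-0.0012,0.003,-0.0625],0.007]]'

```text
time_s: 6.0
ee_pos: [0.531, 0.1144, 0.2883]
ee_rot: [-1.549, 0.312, -0.308]
contact_force: [-0.7, -0.7, 0.6]
gripper_width: 0.515
```

```bash
python3 - <<'E'
from h import *
o=env.get_obs();p=o["ee_pos"];R=cv2.Rodrigues(o["ee_rot"])[0];print(p,o["time_s"],np.arctan2(R[1,2],R[0,2]),o["contact_force"])
s=vision.get_image("scene");t=vision.get_image("top")
cv2.imwrite("pics/c5.png",np.hstack([crop("top",t,170,150,60,60,6),crop("scene",s,255,120,60,60,6)]))
E
```

```text
[0.531  0.1144 0.2883] 6.0 1.1756231870546099 [-0.7282 -0.6513  0.5683]
```

View pics/c5.png

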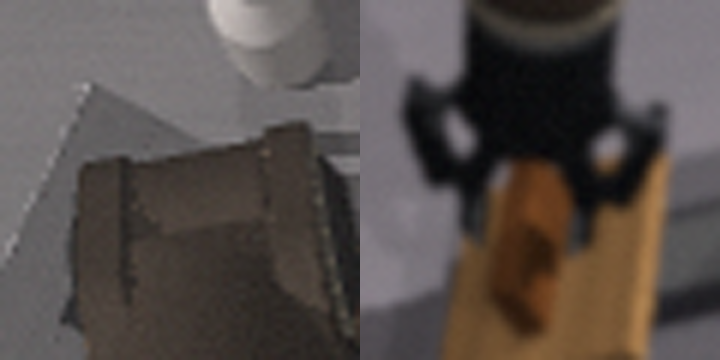

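Call:
step_arm --moves '[[0.0,[0,0,0.0],0],[0.0,[0,0,0.0],0],[0.0,[0,0,0.004],0],[0.0,[0.001,0.002,0.01],0],[0.0,[0.002,0.004,0.018],0],[0.0,[0.002,0.005,0.027],0],[0.0,[0.002,0.005,0.036],0],[0.0,[0.002,0.005,0.045],0]]'

```text
time_s: 7.1
ee_pos: [0.5327, 0.1197, 0.3335]
ee_rot: [-1.549, 0.312, -0.307]
contact_force: [0.2, 0.7, -3.1]
gripper_width: 0.231
```

```bash
python3 - <<'E'
from h import *
o=env.get_obs();p=o["ee_pos"];R=cv2.Rodrigues(o["ee_rot"])[0];print(p,o["time_s"],np.arctan2(R[1,2],R[0,2]),o["contact_force"],o["gripper_width"])
s=vision.get_image("scene");t=vision.get_image("top")
cv2.imwrite("pics/c6.png",np.hstack([crop("top",t,170,150,80,80,5),crop("scene",s,245,110,80,80,5)]))
E
```

```text
[0.5327 0.1197 0.3335] 7.1 1.1762027311219132 [ 0.1936  0.6649 -3.1031] 0.23084310573668584
```

View pics/c6.png

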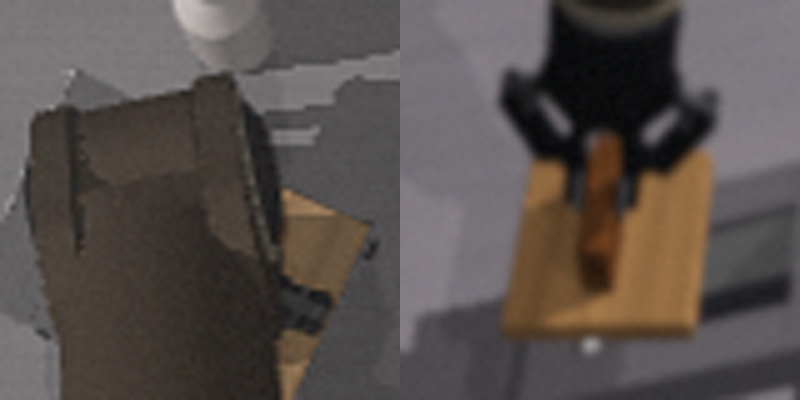

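The board is gripped level in the jaws (opening 19.7 mm). Carrying it to the plate.

Call:
step_arm --moves '[[0.0,[0,0,0.04],0],[0.0,[0,-0.01,0.09],0],[0.0,[-0.003,-0.04,0.13],0],[0.0,[-0.008,-0.09,0.15],0],[0.0,[-0.012,-0.14,0.15],0],[0.0,[-0.017,-0.195,0.15],0],[0.0,[-0.021,-0.25,0.15],0],[0.0,[-0.026,-0.305,0.15],0]]'

```text
time_s: 8.2
ee_pos: [0.5068, -0.1867, 0.4839]
ee_rot: [-1.548, 0.31, -0.308]
contact_force: [1.7, 0.4, -3.7]
gripper_width: 0.218
```

Call:
step_arm --moves '[[0.0,[-0.005,-0.055,0.0],0],[0.0,[-0.01,-0.11,0.0],0],[0.0,[-0.015,-0.165,-0.02],0],[0.0,[-0.019,-0.21,-0.06],0],[0.0,[-0.021,-0.235,-0.11],0],[0.0,[-0.021,-0.243,-0.16],0],[0.0,[-0.021,-0.243,-0.2],0],[0.0,[-0.021,-0.243,-0.21],0]]'

```text
time_s: 9.2
ee_pos: [0.4852, -0.4286, 0.2705]
ee_rot: [-1.546, 0.314, -0.304]
contact_force: [0.1, 0.3, -2.6]
gripper_width: 0.219
```

```bash
python3 - <<'E'
from h import *
o=env.get_obs();p=o["ee_pos"];R=cv2.Rodrigues(o["ee_rot"])[0];print(p,o["time_s"],np.arctan2(R[1,2],R[0,2]),o["contact_force"],o["gripper_width"])
s=vision.get_image("scene");t=vision.get_image("top")
cv2.imwrite("pics/c7.png",np.hstack([crop("top",t,330,180,80,100,5),crop("scene",s,80,140,80,100,5)]))
for c in("top","scene"): print(vision.place_of("board_mid",c)[:1])
E
```

```text
[ 0.4852 -0.4286  0.2705] 9.2 1.1771168212149585 [ 0.1092  0.3007 -2.6162] 0.21875937391066358
[{'uv': [385.4, 226.3], 'p': 0.85}]
[{'uv': [113.6, 184.5], 'p': 0.87}]
```

View pics/c7.png

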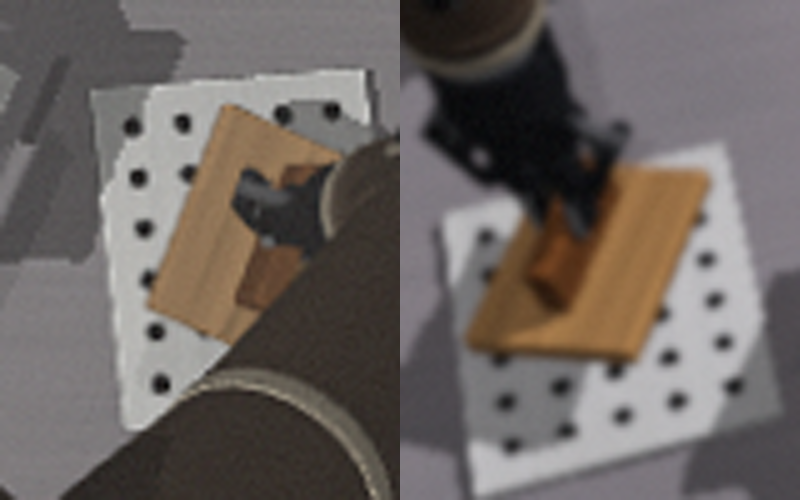

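Call:
step_arm --moves '[[0.0,[0,0,-0.01],0],[0.0,[0,0,-0.019],0],[0.0,[0,0,-0.027],0],[0.0,[0,0,-0.033],0],[0.0,[0,0,-0.037],0],[0.0,[0,0,-0.039],0],[0.0,[0,0,-0.0395],0],[0.0,[0,0,-0.04],0]]'

```text
time_s: 10.4
ee_pos: [0.4865, -0.4301, 0.2358]
ee_rot: [-1.55, 0.308, -0.31]
contact_force: [0.5, -0.0, -2.7]
gripper_width: 0.215
```

```bash
python3 - <<'E'
from h import *
from scipy.optimize import least_squares
o=env.get_obs();p=o["ee_pos"];print(p,o["time_s"],o["contact_force"])
s=vision.get_image("scene")
cv2.imwrite("pics/c8.png",crop("scene",s,80,140,80,100,6))
u={c:vision.place_of("board_mid",c)[0]["uv"] for c in("top","scene")}
print(u,least_squares(lambda x:np.r_[proj("top",x)[0]-u["top"],proj("scene",x)[0]-u["scene"]],[.48,-.43,.05]).x)
E
```

```text
[ 0.4865 -0.4301  0.2358] 10.4 [ 0.4794 -0.0251 -2.6893]
{'top': [385.4, 226.3], 'scene': [116.2, 193.9]} [ 0.4901 -0.4326  0.0588]
```

View pics/c8.png

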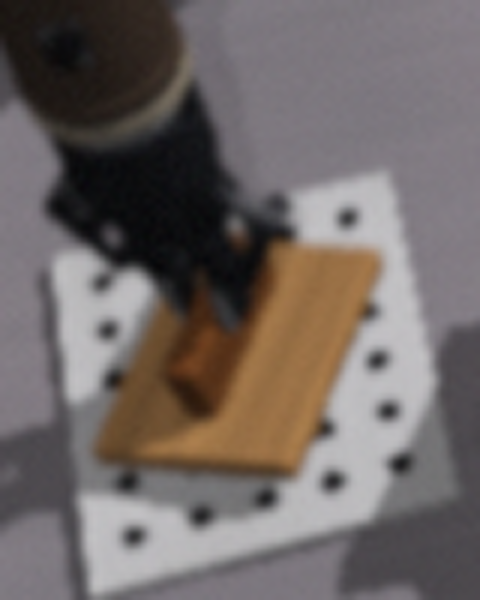

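Call:
step_arm --moves '[[0.0,[0,0,-0.004],0],[0.0,[0,0,-0.007],0],[0.0,[0,0,-0.01],0],[0.0,[0,0,-0.0125],0],[0.0,[0,0,-0.0145],0],[0.0,[0,0,-0.016],0],[0.0,[0,0,-0.017],0],[0.0,[0,0,-0.017],0]]'

```text
time_s: 11.55
ee_pos: [0.4878, -0.4283, 0.2248]
ee_rot: [-1.545, 0.303, -0.311]
contact_force: [-10.5, 20.9, 51.1]
gripper_width: 0.216
```

```bash
python3 - <<'E'
from h import *
from scipy.optimize import least_squares
o=env.get_obs();p=o["ee_pos"];print(p,o["time_s"],o["contact_force"])
s=vision.get_image("scene");t=vision.get_image("top")
cv2.imwrite("pics/c9.png",np.hstack([crop("top",t,330,180,80,100,5),crop("scene",s,80,140,80,100,5)]))
u={c:vision.place_of("board_mid",c)[0]["uv"] for c in("top","scene")}
print(u,least_squares(lambda x:np.r_[proj("top",x)[0]-u["top"],proj("scene",x)[0]-u["scene"]],[.48,-.43,.05]).x)
E
```

```text
[ 0.4878 -0.4283  0.2248] 11.55 [-10.4838  20.9125  51.0868]
{'top': [379.0, 229.0], 'scene': [120.7, 195.8]} [ 0.4825 -0.421   0.0344]
```

View pics/c9.png

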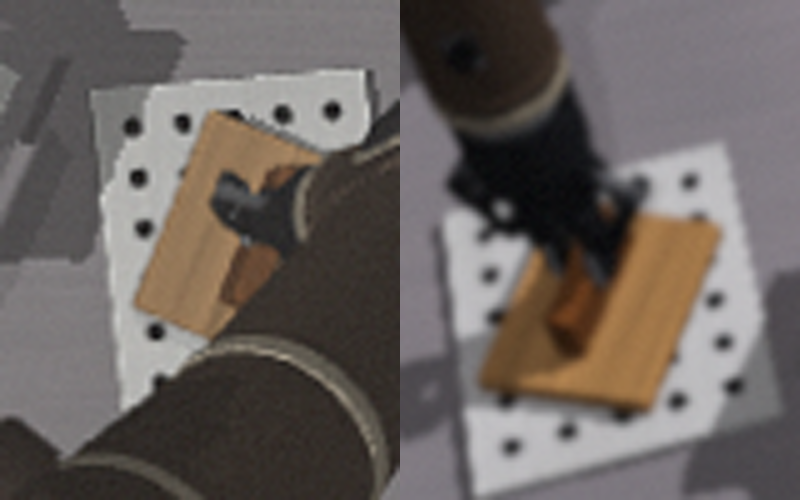

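Call:
step_arm --moves '[[0.0,[0,0,0],0],[0.0,[0,0,0],0],[0.03,[0,0,0],0],[0.04,[0,0,0],0],[0.045,[0,0,0],0],[0.045,[0,0,0.02],0],[0.045,[0,0,0.06],0],[0.045,[0,0,0.12],0]]'

```text
time_s: 12.75
ee_pos: [0.4875, -0.428, 0.3459]
ee_rot: [-1.544, 0.305, -0.31]
contact_force: [0.0, -0.0, 0.3]
gripper_width: 0.525
```

```bash
python3 - <<'E'
from h import *
from scipy.optimize import least_squares
o=env.get_obs();p=o["ee_pos"];print(p,o["time_s"],o["contact_force"])
s=vision.get_image("scene");t=vision.get_image("top")
cv2.imwrite("pics/c10.png",np.hstack([crop("top",t,330,180,80,100,5),crop("scene",s,80,140,80,100,5)]))
u={c:vision.place_of("board_mid",c)[0]["uv"] for c in("top","scene")}
print(u,least_squares(lambda x:np.r_[proj("top",x)[0]-u["top"],proj("scene",x)[0]-u["scene"]],[.48,-.43,.05]).x)
E
```

```text
[ 0.4875 -0.428   0.3459] 12.75 [ 0.0264 -0.0335  0.3006]
{'top': [378.5, 224.8], 'scene': [115.8, 196.2]} [ 0.4954 -0.4247  0.0499]
```

View pics/c10.png

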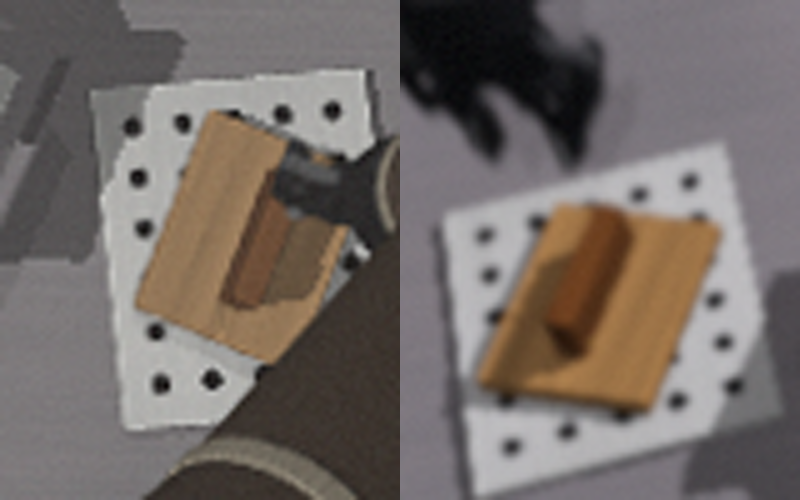

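Board is flat on the plate and released. Now heading towards the lid, with a stop midway to look.

Call:
step_arm --moves '[[0.0854,[0,0.02,0.04],0],[0.0854,[0,0.07,0.08],0],[0.0854,[0,0.13,0.08],0],[0.0854,[0,0.19,0.08],0],[0.0854,[0,0.25,0.08],0],[0.0854,[0.005,0.31,0.08],0],[0.0854,[0.01,0.37,0.08],0],[0.0854,[0.015,0.43,0.08],0]]'

```text
time_s: 13.95
ee_pos: [0.5023, 0.0033, 0.4269]
ee_rot: [-1.547, 0.301, -0.314]
contact_force: [1.4, -0.2, 0.0]
gripper_width: 0.999
```

```bash
cat > fitb.py <<'E'
from edge import *
def fitone(G,mod,v0,sh,w0=4,iters=10):
    v=np.array(v0,float)
    for it in range(iters):
        w=w0 if it<4 else 2.5
        M=mod(v); meas=[(k,)+m for k,(c,A,B) in enumerate(M) for m in edge_pts(G[c],c,A,B,sh[c],w=w)]
        def r(x):
            M=mod(x); out=[]
            for k,t,s,nr,q in meas:
                c,A,B=M[k]; out.append((proj(c,A*(1-t)+B*t)[0]+sh[c]-(q+s*nr))@nr/.5)
            return np.array(out)
        v=least_squares(r,v,loss="soft_l1",x_scale=[.001,.001,.01]).x
    print("  res",[(c,round(float(np.median([m[1] for m in edge_pts(G[c],c,A,B,sh[c],w=2.5)] or [9])),2)) for c,A,B in mod(v)])
    return v
def rectmod(z,hx,hy,cams=("top","scene"),sides=(0,1,2,3)):
    def mod(v):
        P=flat(*v,z,rect(-hx,hx,-hy,hy,0)); return [(c,P[i],P[(i+1)%4]) for c in cams for i in sides]
    return mod
E
python3 - <<'E'
from fitb import *
t=vision.get_image("top");s=vision.get_image("scene");cv2.imwrite("pics/top11.png",t);cv2.imwrite("pics/scene11.png",s)
G={"top":cv2.cvtColor(t,cv2.COLOR_BGR2GRAY).astype(float),"scene":cv2.cvtColor(s,cv2.COLOR_BGR2GRAY).astype(float)}
V=np.load("v.npy")
for nm,sh in(("bias",{"top":V[12:14],"scene":V[14:16]}),("zero",{"top":np.zeros(2),"scene":np.zeros(2)})):
  for cams in(("top","scene"),("top",),("scene",)):
    b=fitone(G,rectmod(.026,.06,.075,cams),[.4875,-.428,1.177],sh); l=fitone(G,rectmod(.014,.088,.054,cams),[.5183,.428,-.393],sh)
    d=b[:2]-[.4878,-.4283]; print(nm,cams,"board",b,"along jaw",d@[np.cos(b[2]),np.sin(b[2])],"lid",l)
print(env.get_obs()["ee_pos"],env.get_obs()["time_s"])
E
```

```text
res [('top', 0.02), ('top', -0.49), ('top', 0.55), ('top', -0.32), ('scene', 1.3), ('scene', -0.03), ('scene', 0.29), ('scene', -0.38)]
  res [('top', 0.02), ('top', -0.07), ('top', 0.05), ('top', -0.06), ('scene', -0.03), ('scene', 0.15), ('scene', 0.15), ('scene', 0.1)]
bias ('top', 'scene') board [ 0.4921 -0.4221  1.2095] along jaw 0.007284901156634204 lid [ 0.5183  0.428  -0.3933]
  res [('top', 0.34), ('top', -0.39), ('top', 0.39), ('top', -0.56)]
  res [('top', 0.01), ('top', -0.08), ('top', 0.03), ('top', -0.05)]
bias ('top',) board [ 0.4907 -0.4229  1.2138] along jaw 0.006031458384381426 lid [ 0.5183  0.4281 -0.3973]
  res [('scene', 0.67), ('scene', -0.22), ('scene', 0.66), ('scene', -0.28)]
  res [('scene', -0.0), ('scene', 0.14), ('scene', 0.1), ('scene', 0.13)]
bias ('scene',) board [ 0.4957 -0.4225  1.1926] along jaw 0.008273836729822069 lid [ 0.5183  0.4279 -0.3869]
  res [('top', 0.12), ('top', -0.71), ('top', 0.69), ('top', -0.07), ('scene', 1.46), ('scene', 0.28), ('scene', 0.24), ('scene', -0.58)]
  res [('top', 0.23), ('top', -0.19), ('top', -0.19), ('top', 0.02), ('scene', -0.34), ('scene', 0.27), ('scene', 0.43), ('scene', 0.0)]
zero ('top', 'scene') board [ 0.4916 -0.4223  1.2145] along jaw 0.006919884504108023 lid [ 0.5178  0.4275 -0.3913]
  res [('top', 0.34), ('top', -0.39), ('top', 0.39), ('top', -0.56)]
  res [('top', 0.01), ('top', -0.08), ('top', 0.02), ('top', -0.06)]
zero ('top',) board [ 0.4894 -0.4241  1.2137] along jaw 0.004529158669632027 lid [ 0.517   0.4268 -0.3974]
  res [('scene', 0.65), ('scene', -0.22), ('scene', 0.66), ('scene', -0.28)]
  res [('scene', -0.0), ('scene', 0.14), ('scene', 0.1), ('scene', 0.12)]
zero ('scene',) board [ 0.4965 -0.4217  1.1925] along jaw 0.009356871028829218 lid [ 0.5192  0.4286 -0.3873]
[0.5027 0.0085 0.4264] 14.05
```

View pics/top11.png

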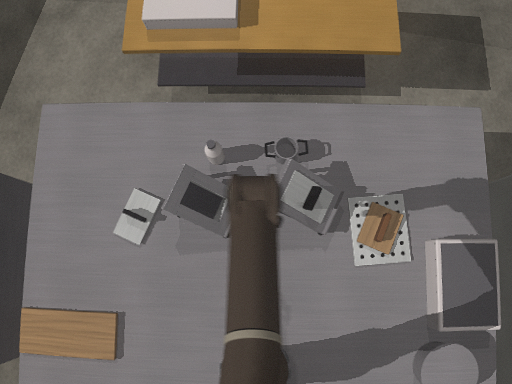

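```bash
python3 - <<'E'
from h import *
for rv,p in(((-1.545,.303,-.311),(.4878,-.4283,.2248)),((-1.544,.305,-.31),(.4875,-.428,.3459)),((-1.549,.312,-.307),(.5327,.1197,.3335))):
    R=cv2.Rodrigues(np.array(rv))[0]; print(R[:,1], np.array(p)+R@[0,.16,0], np.arctan2(R[1,2],R[0,2]))
o=env.get_obs(); R=cv2.Rodrigues(o["ee_rot"])[0]; print("now",R[:,1],o["ee_pos"])
t=cv2.imread("pics/top11.png"); s=cv2.imread("pics/scene11.png")
def pol(b,col): return [(flat(*b,.01,rect(-.06,.06,-.075,.075,.016)),col),(flat(*b,.01,rect(-.06,.06,-.075,.075,0)),col),(flat(*b,.01,rect(-.01,.01,-.05,.05,.056)),col)]
ps=pol([.4875,-.428,1.19],(0,255,255))+pol([.4921,-.4221,1.205],(0,255,0))
cv2.imwrite("pics/c11.png",np.hstack([crop("top",t,340,190,80,80,5,ps),crop("scene",s,80,160,80,80,5,ps)]))
E
```

```text
[ 0.0057  0.0028 -1.    ] [ 0.4887 -0.4279  0.0648] 1.1792594642642589
[ 0.004   0.0041 -1.    ] [ 0.4881 -0.4273  0.1859] 1.1785663680712712
[-0.0032  0.0002 -1.    ] [0.5322 0.1197 0.1735] 1.176291136750789
now [ 0.0073  0.0031 -1.    ] [0.5027 0.0085 0.4264]
```

View pics/c11.png

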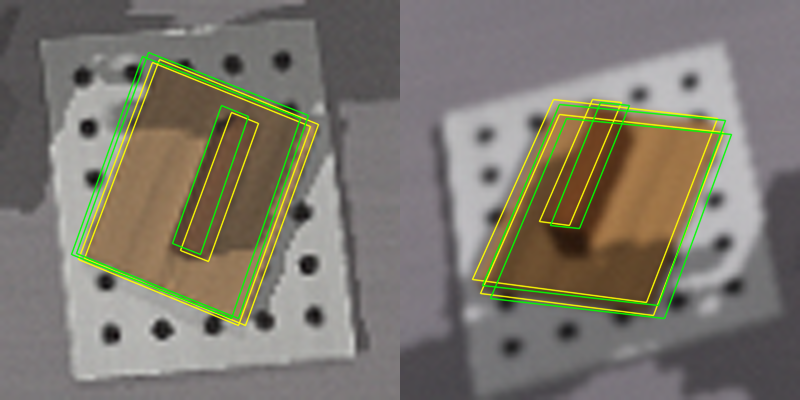

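Call:
step_arm --moves '[[0.0854,[0.002,0.06,0],0],[0.0854,[0.004,0.12,0],0],[0.0854,[0.007,0.18,0],0],[0.0854,[0.009,0.24,0],0],[0.0854,[0.011,0.3,0],0],[0.0854,[0.013,0.36,-0.02],0],[0.0854,[0.0156,0.41,-0.05],0],[0.0854,[0.0156,0.4195,-0.1],0]]'

```text
time_s: 15.05
ee_pos: [0.5172, 0.4322, 0.3251]
ee_rot: [-1.543, 0.29, -0.3]
contact_force: [-0.9, -0.5, -0.2]
gripper_width: 1.003
```

Call:
step_arm --moves '[[0.0854,[0.0,0.0,-0.03],0],[0.0854,[0.0,0.0,-0.05],0],[0.0854,[0.0,0.0,-0.065],0],[0.0854,[0.0,0.0,-0.075],0],[0.0854,[0.0,0.0,-0.08],0],[0.0854,[0.0,0.0,-0.08],0],[0.0854,[0.0,0.0,-0.08],0],[0.0854,[0.0,0.0,-0.08],0]]'

```text
time_s: 16.05
ee_pos: [0.5173, 0.4323, 0.2458]
ee_rot: [-1.543, 0.29, -0.301]
contact_force: [-0.9, 0.1, -0.4]
gripper_width: 0.997
```

```bash
python3 - <<'E'
from h import *
o=env.get_obs();p=o["ee_pos"];R=cv2.Rodrigues(o["ee_rot"])[0];print(p,o["time_s"],np.arctan2(R[1,2],R[0,2]),R[:,1])
t=vision.get_image("top");s=vision.get_image("scene");cv2.imwrite("pics/top12.png",t);cv2.imwrite("pics/scene12.png",s)
l=[.5183,.428,-.393];ps=[(flat(*l,0,rect(-.008,.008,-.04,.04,.056)),(255,0,255))]
for sg in(1,-1):
    a=[p+R@np.array([x,.1605,sg*w]) for x,w in((.011,.0427),(-.011,.0427),(-.011,.057),(.011,.057))];ps.append((np.array(a),(0,255,255)))
cv2.imwrite("pics/c12.png",np.hstack([crop("top",t,105,170,60,60,6,ps),crop("scene",s,330,115,66,60,6,ps)]))
E
```

```text
[0.5173 0.4323 0.2458] 16.05 1.1941731624051601 [ 0.0083  0.0065 -0.9999]
```

View pics/c12.png

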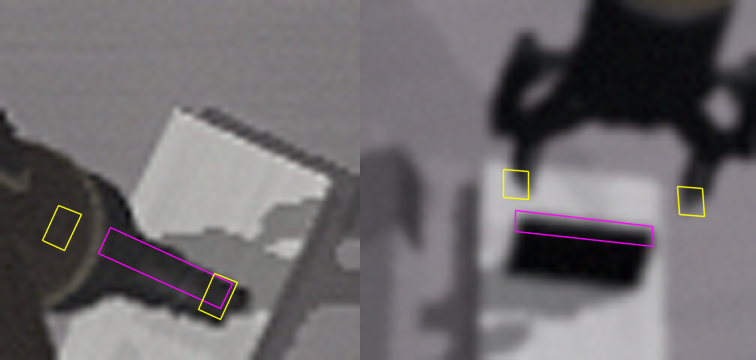

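```bash
python3 - <<'E'
from h import *
s=cv2.imread("pics/scene12.png");o=env.get_obs();p=o["ee_pos"];R=cv2.Rodrigues(o["ee_rot"])[0]
l=[.5183,.428,-.393];ps=[(flat(*l,0,rect(-.008,.008,-.04,.04,.056)),(255,0,255))]
for sg in(1,-1):
    a=[p+R@np.array([0.011,y,sg*w]) for y,w in((.1605,.0427),(.1605,.057),(.12,.057),(.12,.0427))];ps.append((np.array(a),(0,255,255)))
c=crop("scene",s,345,130,60,40,13,ps); c=cv2.convertScaleAbs(c,alpha=1.6,beta=30)
cv2.imwrite("pics/c13.png",c)
E
```

```text
(no output)
```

View pics/c13.png

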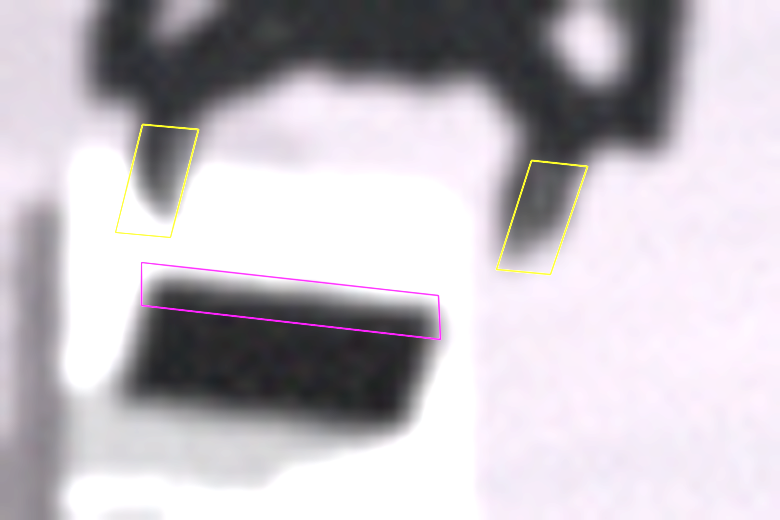

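Call:
step_arm --moves '[[0.0854,[-0.0003,-0.0053,0],-0.016],[0.0854,[-0.0003,-0.0053,0],-0.016],[0.0854,[-0.0003,-0.0053,-0.005],-0.016],[0.0854,[-0.0003,-0.0053,-0.012],-0.016],[0.0854,[-0.0003,-0.0053,-0.02],-0.016],[0.0854,[-0.0003,-0.0053,-0.028],-0.016],[0.0854,[-0.0003,-0.0053,-0.034],-0.016],[0.0854,[-0.0003,-0.0053,-0.036],-0.016]]'

```text
time_s: 17.15
ee_pos: [0.5168, 0.4269, 0.2089]
ee_rot: [-1.542, 0.303, -0.313]
contact_force: [-1.0, -0.2, 0.4]
gripper_width: 1.0
```

```bash
python3 - <<'E'
from h import *
s=vision.get_image("scene");o=env.get_obs();p=o["ee_pos"];R=cv2.Rodrigues(o["ee_rot"])[0]
print(p,o["time_s"],np.arctan2(R[1,2],R[0,2]),R[:,1],o["contact_force"],p+R@[0,.16,0])
l=[.5183,.428,-.393];ps=[(flat(*l,0,rect(-.008,.008,-.04,.04,.056)),(255,0,255))]
for sg in(1,-1):
    a=[p+R@np.array([0.011,y,sg*w]) for y,w in((.1605,.0427),(.1605,.057),(.12,.057),(.12,.0427))];ps.append((np.array(a),(0,255,255)))
c=crop("scene",s,340,130,60,40,13,ps); c=cv2.convertScaleAbs(c,alpha=1.6,beta=30)
cv2.imwrite("pics/c14.png",c)
E
```

```text
[0.5168 0.4269 0.2089] 17.2 1.1781658477361017 [ 0.0076  0.0056 -1.    ] [ 0.1311 -0.5215 -0.0291] [0.518  0.4278 0.0489]
```

View pics/c14.png

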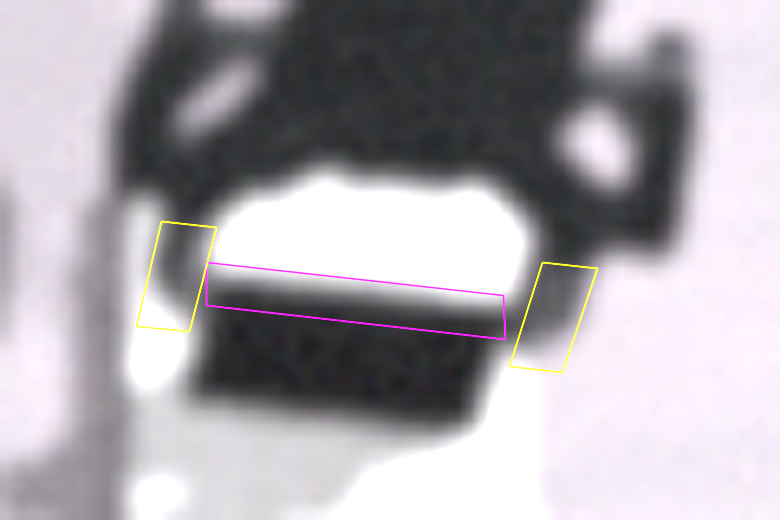

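Call:
step_arm --moves '[[0.0854,[0,0,-0.001],0],[0.0854,[0,0,-0.003],0],[0.0854,[0,0,-0.005],0],[0.0854,[0,0,-0.007],0],[0.0854,[0,0,-0.0085],0],[0.0854,[0,0,-0.0095],0],[0.0854,[0,0,-0.01],0],[0.0854,[0,0,-0.01],0]]'

```text
time_s: 18.2
ee_pos: [0.5168, 0.4269, 0.1989]
ee_rot: [-1.542, 0.303, -0.313]
contact_force: [0.7, 0.4, -0.4]
gripper_width: 0.998
```

Call:
step_arm --moves '[[0.0854,[0,0,-0.003],0],[0.0854,[0,0,-0.006],0],[0.0854,[0,0,-0.009],0],[0.0854,[0,0,-0.0115],0],[0.0854,[0,0,-0.0125],0],[0.0854,[0,0,-0.0125],0],[0.0,[0,0,-0.0125],0],[0.0,[0,0,-0.0125],0]]'

```text
time_s: 19.2
ee_pos: [0.5171, 0.4272, 0.1871]
ee_rot: [-1.541, 0.302, -0.313]
contact_force: [-0.3, 1.9, 4.3]
gripper_width: 0.925
```

Call:
step_arm --moves '[[0.0,[0,0,0],0],[0.0,[0,0,0.005],0],[0.0,[0,0,0.02],0],[0.0,[0,0,0.05],0],[0.0,[0,0,0.09],0],[0.0,[0,0,0.13],0],[0.0,[0,0,0.16],0],[0.0,[0,0,0.17],0]]'

```text
time_s: 20.2
ee_pos: [0.5173, 0.4272, 0.36]
ee_rot: [-1.538, 0.3, -0.315]
contact_force: [-0.4, -0.4, -3.3]
gripper_width: 0.926
```

```bash
python3 - <<'E'
from h import *
t=vision.get_image("top");s=vision.get_image("scene");o=env.get_obs();p=o["ee_pos"];R=cv2.Rodrigues(o["ee_rot"])[0]
print(p,o["time_s"],np.arctan2(R[1,2],R[0,2]),R[:,1],o["contact_force"],o["gripper_width"],o["qpos"])
cv2.imwrite("pics/c15.png",np.hstack([crop("top",t,95,160,80,80,5),crop("scene",s,340,80,80,80,5)]))
E
```

```text
[0.5171 0.4271 0.3582] 20.3 1.1781382424090685 [ 0.0095  0.0076 -0.9999] [ 0.1018 -0.0631 -3.003 ] 0.9253804859402213 [-0.8583  0.5237  0.1409  1.5408 -0.0793  1.0705  0.4793]
```

View pics/c15.png

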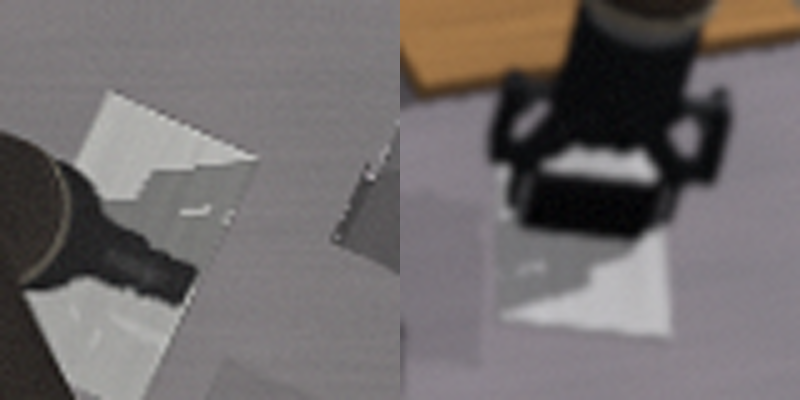

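Call:
step_arm --moves '[[0.0,[0,0,0.03],-0.15],[0.0,[0.004,-0.03,0.055],-0.33],[0.0,[0.009,-0.065,0.06],-0.51],[0.0,[0.015,-0.1,0.06],-0.69],[0.0,[0.021,-0.14,0.06],-0.87],[0.0,[0.027,-0.18,0.06],-1.05],[0.0,[0.033,-0.22,0.06],-1.23],[0.0,[0.039,-0.25,0.06],-1.41]]'

```text
time_s: 21.3
ee_pos: [0.5558, 0.175, 0.4166]
ee_rot: [-1.087, 1.373, -1.394]
contact_force: [-0.2, -0.1, -3.7]
gripper_width: 0.932
```

Call:
step_arm --moves '[[0.0,[0,-0.01,0],-0.1],[0.0,[0,-0.019,0],-0.17],[0.0,[0,-0.019,-0.01],-0.17],[0.0,[0,-0.019,-0.02],-0.17],[0.0,[0,-0.019,-0.03],-0.17],[0.0,[0,-0.019,-0.035],-0.17],[0.0,[0,-0.019,-0.035],-0.17],[0.0,[0,-0.019,-0.035],-0.17]]'

```text
time_s: 22.3
ee_pos: [0.556, 0.156, 0.3819]
ee_rot: [-0.988, 1.493, -1.515]
contact_force: [-0.7, -0.3, -3.4]
gripper_width: 0.922
```

```bash
python3 - <<'E'
from h import *
t=vision.get_image("top");s=vision.get_image("scene");o=env.get_obs();p=o["ee_pos"];R=cv2.Rodrigues(o["ee_rot"])[0]
cv2.imwrite("pics/top16.png",t);cv2.imwrite("pics/scene16.png",s)
print(p,o["time_s"],np.arctan2(R[1,2],R[0,2]),R[:,1],o["contact_force"],o["gripper_width"],o["qpos"])
pv=p+R@[0,.146,0]; print("pivot",pv)
V=np.load("v.npy");st=V[3:6]
az=np.arctan2(R[1,2],R[0,2]); 
P=lambda pts: np.asarray(pts)@rz(az+np.pi/2).T+pv  # lid x axis dir ~ uphill
ps=[(P(rect(-.088,.088,-.054,.054,-.027)),(0,255,0)),(deck(*st,rect(-.115,.115,-.08,.08,0)),(0,255,255)),(deck(*st,rect(-.075,.075,-.042,.042,0)),(255,0,255))]
cv2.imwrite("pics/c16.png",np.hstack([crop("top",t,155,140,100,100,4,ps),crop("scene",s,250,90,100,100,4,ps)]))
E
```

```text
[0.5559 0.156  0.382 ] 22.4 -0.40913903935753465 [ 0.0057 -0.0106 -0.9999] [ 0.6965 -0.873  -2.5354] 0.9260290738806518 [-0.782   0.3804  0.5548  1.7724 -0.214   1.0487 -0.5616]
pivot [0.5568 0.1545 0.236 ]
```

View pics/c16.png

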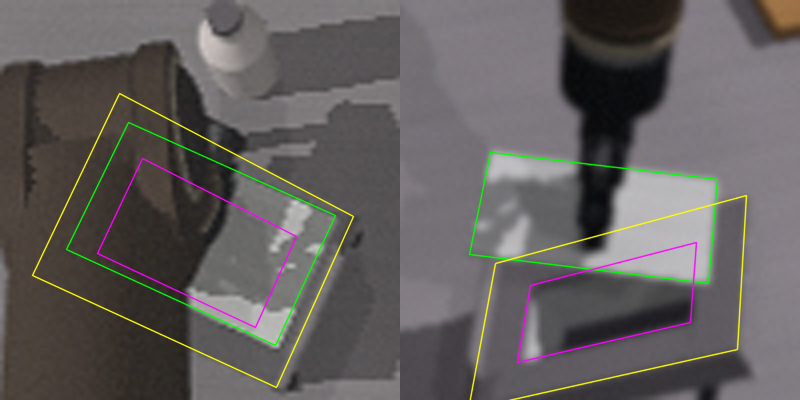

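Call:
step_arm --moves '[[0.0,[0.0,0.002,-0.004],0.005],[0.0,[0.0002,0.0043,-0.012],0.009],[0.0,[0.0002,0.0043,-0.02],0.009],[0.0,[0.0002,0.0043,-0.028],0.009],[0.0,[0.0002,0.0043,-0.036],0.009],[0.0,[0.0002,0.0043,-0.041],0.009],[0.0,[0.0002,0.0043,-0.044],0.009],[0.0,[0.0002,0.0043,-0.044],0.009]]'

```text
time_s: 23.4
ee_pos: [0.5561, 0.1603, 0.3379]
ee_rot: [-0.994, 1.487, -1.509]
contact_force: [0.2, -1.0, -2.8]
gripper_width: 0.928
```

```bash
cat > chk.py <<'E'
from h import *
import sys
def chk(name,tilt=0.0):
    t=vision.get_image("top");s=vision.get_image("scene");o=env.get_obs();p=o["ee_pos"];R=cv2.Rodrigues(o["ee_rot"])[0]
    cv2.imwrite(f"pics/top{name}.png",t);cv2.imwrite(f"pics/scene{name}.png",s)
    az=np.arctan2(R[1,2],R[0,2]);pv=p+R@[0,.146,0]
    V=np.load("v.npy");st=V[3:6]
    d=(pv-[st[0],st[1],.11])@rz(st[2]); w=d@TILT
    print("t",o["time_s"],"p",p,"jaw",az,"R1",R[:,1],"F",o["contact_force"],"g",o["gripper_width"])
    print("pivot",pv,"u,lat",d[:2],"in well frame",w)
    T=np.array([[np.cos(tilt),0,-np.sin(tilt)],[0,1,0],[np.sin(tilt),0,np.cos(tilt)]])
    P=lambda pts: np.asarray(pts)@T.T@rz(az+np.pi/2).T+pv
    ps=[(P(rect(-.088,.088,-.054,.054,-.027)),(0,255,0)),(deck(*st,rect(-.115,.115,-.08,.08,0)),(0,255,255)),(deck(*st,rect(-.075,.075,-.042,.042,0)),(255,0,255))]
    cv2.imwrite(f"pics/c{name}.png",np.hstack([crop("top",t,155,140,100,100,4,ps),crop("scene",s,250,90,100,100,4,ps)]))
E
python3 -c "
from chk import *
chk('17')"
```

```text
t 23.5 p [0.5562 0.1603 0.3382] jaw -0.4001595491142123 R1 [ 0.0061 -0.0104 -0.9999] F [ 0.3321 -0.4516 -2.698 ] g 0.9273918166911057
pivot [0.5571 0.1588 0.1922] u,lat [-0.0118 -0.0001] in well frame [ 0.0309 -0.0001  0.0771]
```

View pics/c17.png

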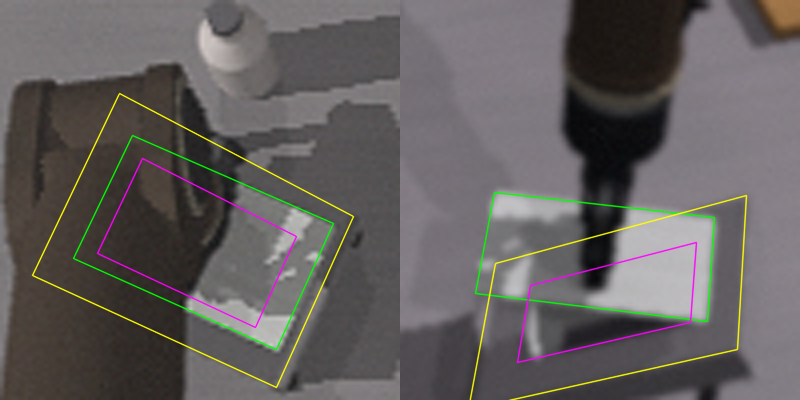

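Call:
step_arm --moves '[[0.0,[0,0,-0.003],0],[0.0,[0,0,-0.006],0],[0.0,[-0.0003,-0.0008,-0.009],0],[0.0,[-0.0007,-0.0016,-0.012],0],[0.0,[-0.001,-0.0024,-0.015],0],[0.0,[-0.0013,-0.0031,-0.018],0],[0.0,[-0.0016,-0.0037,-0.021],0],[0.0,[-0.0016,-0.0038,-0.023],0]]'

```text
time_s: 24.5
ee_pos: [0.5549, 0.1558, 0.316]
ee_rot: [-0.992, 1.487, -1.509]
contact_force: [-4.8, -3.6, 6.3]
gripper_width: 0.924
```

```bash
python3 -c "
from chk import *
chk('18',.17)"
```

```text
t 24.6 p [0.5549 0.1558 0.3158] jaw -0.4012032075881513 R1 [ 0.0068 -0.0103 -0.9999] F [-1.9183 -2.9092  4.6238] g 0.9234520037408237
pivot [0.5558 0.1543 0.1699] u,lat [-0.0164 -0.0007] in well frame [ 0.0157 -0.0007  0.0601]
```

View pics/c18.png

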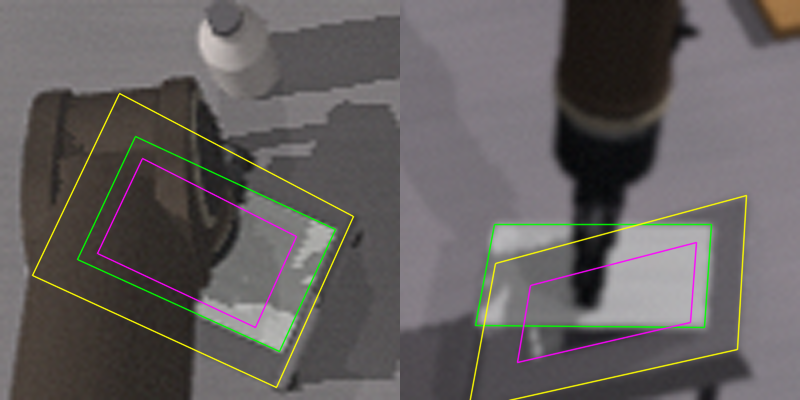

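Call:
step_arm --moves '[[0.0,[0,0,-0.002],0],[0.0,[0,0,-0.005],0],[0.0,[-0.0001,-0.0003,-0.008],0],[0.0,[-0.0002,-0.0005,-0.011],0],[0.0,[-0.0002,-0.0006,-0.014],0],[0.0,[-0.0002,-0.0006,-0.017],0],[0.0,[-0.0002,-0.0006,-0.02],0],[0.0,[-0.0002,-0.0006,-0.022],0]]'

```text
time_s: 25.6
ee_pos: [0.5547, 0.1541, 0.2941]
ee_rot: [-0.992, 1.487, -1.511]
contact_force: [-3.5, -5.5, 7.8]
gripper_width: 0.924
```

```bash
python3 -c "
from chk import *
chk('19',.40)"
```

```text
t 25.7 p [0.5547 0.1541 0.294 ] jaw -0.4021166117722078 R1 [ 0.0066 -0.0112 -0.9999] F [-3.3065 -5.2941  3.3695] g 0.9233272380764596
pivot [0.5556 0.1525 0.148 ] u,lat [-0.0182 -0.0012] in well frame [ 0.0033 -0.0012  0.042 ]
```

View pics/c19.png

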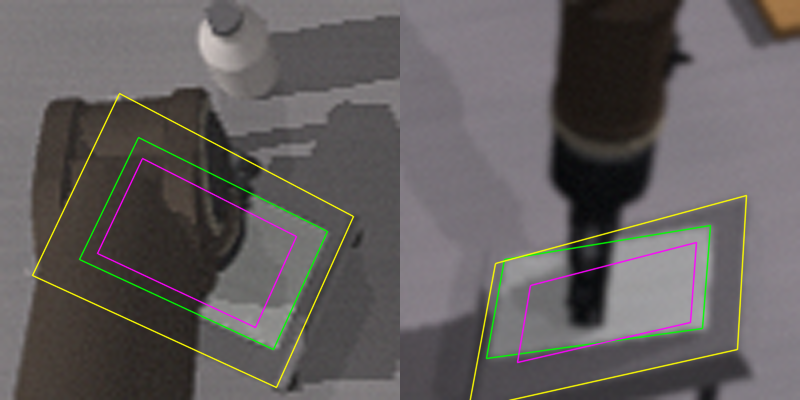

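Call:
step_arm --moves '[[0.0,[0,0.0005,-0.002],0],[0.0,[0,0.001,-0.004],0],[0.0,[0.0001,0.0014,-0.006],0],[0.0,[0.0001,0.0018,-0.008],0],[0.0,[0.0002,0.0022,-0.01],0],[0.0,[0.0002,0.0026,-0.0115],0],[0.0,[0.0002,0.0029,-0.0125],0],[0.0,[0.0002,0.0029,-0.0125],0]]'

```text
time_s: 26.7
ee_pos: [0.5551, 0.1554, 0.2817]
ee_rot: [-0.992, 1.487, -1.513]
contact_force: [-2.4, -7.1, 4.1]
gripper_width: 0.924
```

```bash
python3 -c "
from chk import *
chk('20',.5236)"
```

```text
t 26.8 p [0.5551 0.1554 0.2817] jaw -0.403510656388563 R1 [ 0.0068 -0.0129 -0.9999] F [-1.054  -7.6126  4.8362] g 0.9225070870154625
pivot [0.5561 0.1535 0.1358] u,lat [-0.0171 -0.0012] in well frame [-0.0019 -0.0012  0.0308]
```

View pics/c20.png

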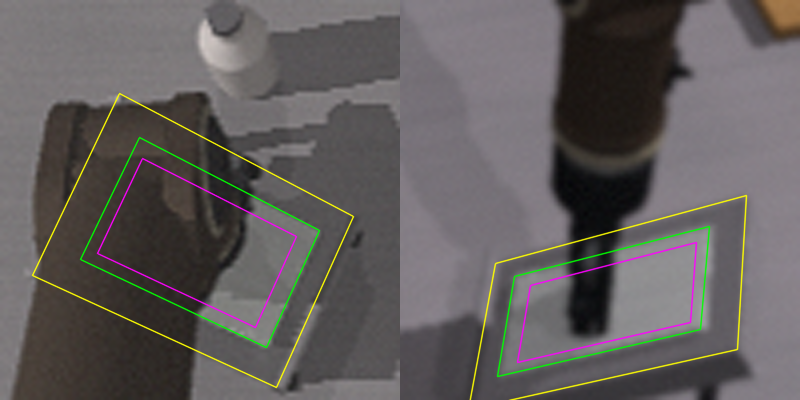

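Call:
step_arm --moves '[[0.0,[0,0.0005,-0.0005],0],[0.0,[0.0002,0.001,-0.001],0],[0.0,[0.0002,0.001,-0.0015],0],[0.0,[0.0002,0.001,-0.002],0],[0.0,[0.0002,0.001,-0.0025],0],[0.0,[0.0002,0.001,-0.003],0],[0.0,[0.0002,0.001,-0.003],0],[0.0,[0.0002,0.001,-0.003],0]]'

```text
time_s: 27.8
ee_pos: [0.5553, 0.1553, 0.2813]
ee_rot: [-0.992, 1.488, -1.513]
contact_force: [-9.7, -6.5, 28.2]
gripper_width: 0.924
```

```bash
python3 -c "
from chk import *
chk('21',.5236)"
```

```text
t 27.9 p [0.5553 0.1553 0.2812] jaw -0.40354883079002285 R1 [ 0.0062 -0.0121 -0.9999] F [-9.8746 -7.1023 27.7523] g 0.9211243056557206
pivot [0.5562 0.1535 0.1353] u,lat [-0.017  -0.0013] in well frame [-0.0021 -0.0013  0.0304]
```

View pics/c21.png

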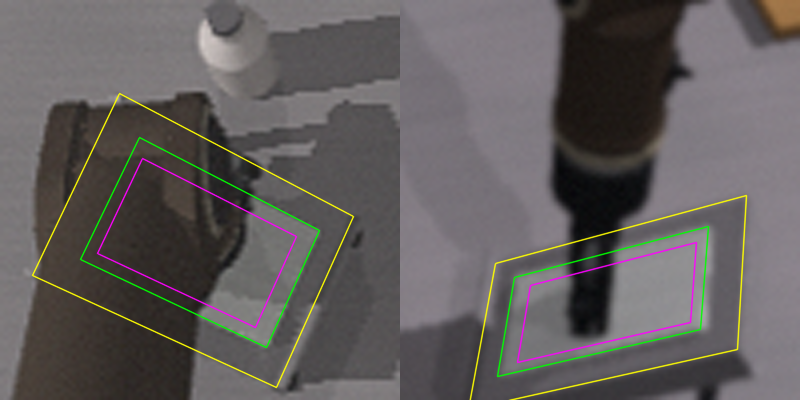

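Call:
step_arm --moves '[[0.0,[0,0,0],0],[0.0,[0,0,0],0],[0.0854,[0,0,0],0],[0.0854,[0,0,0],0],[0.0854,[0,0,0],0],[0.0854,[0,0,0],0],[0.0854,[0,0,0.003],0],[0.0854,[0,0,0.008],0]]'

```text
time_s: 28.9
ee_pos: [0.5553, 0.1553, 0.2895]
ee_rot: [-0.992, 1.488, -1.513]
contact_force: [-1.2, 0.6, 0.7]
gripper_width: 1.004
```

```bash
python3 -c "
from chk import *
chk('22',.5236)"
```

```text
t 29.0 p [0.5556 0.1553 0.29  ] jaw -0.4036770500997052 R1 [ 0.0073 -0.0117 -0.9999] F [0.2973 0.9292 0.1171] g 0.9980344685599591
pivot [0.5566 0.1536 0.144 ] u,lat [-0.0168 -0.0017] in well frame [ 0.0025 -0.0017  0.0379]
```

View pics/c22.png

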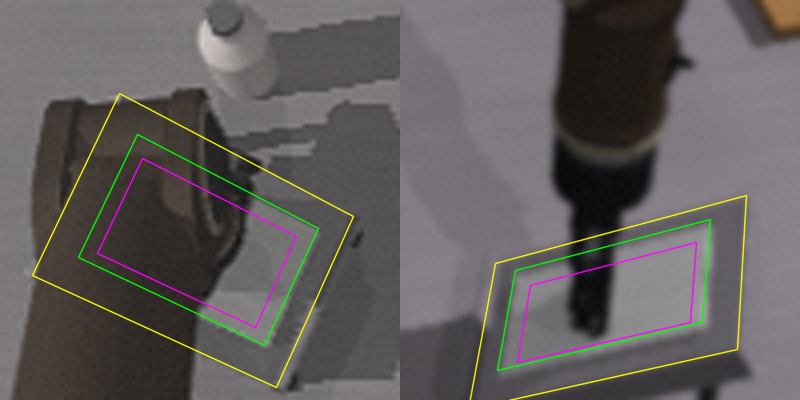

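Released, and the lid stayed while the tool rose 8 mm with no force. Straight up, then withdraw towards the robot to look.

Call:
step_arm --moves '[[0.0854,[0,0,0.006],0],[0.0854,[0,0,0.015],0],[0.0854,[0,0,0.03],0],[0.0854,[0,0,0.05],0],[0.0854,[0,0,0.08],0],[0.0854,[0,0,0.12],0],[0.0854,[0,0,0.16],0],[0.0854,[0,0,0.18],0]]'

```text
time_s: 30.0
ee_pos: [0.5557, 0.1548, 0.4735]
ee_rot: [-0.986, 1.487, -1.512]
contact_force: [-0.5, 0.0, 0.1]
gripper_width: 0.999
```

Call:
step_arm --moves '[[0.0854,[-0.03,0.04,0],0],[0.0854,[-0.06,0.08,0],0],[0.0854,[-0.09,0.12,0],0],[0.0854,[-0.12,0.16,0],0],[0.0854,[-0.15,0.2,0],0],[0.0854,[-0.18,0.25,0],0],[0.0854,[-0.18,0.27,0],0],[0.0854,[-0.18,0.27,0],0]]'

```text
time_s: 31.0
ee_pos: [0.3754, 0.4258, 0.4739]
ee_rot: [-0.987, 1.485, -1.511]
contact_force: [-0.7, -0.9, -0.0]
gripper_width: 1.001
```

```bash
python3 - <<'E'
from fitb import *
t=vision.get_image("top");s=vision.get_image("scene");cv2.imwrite("pics/top23.png",t);cv2.imwrite("pics/scene23.png",s)
G={"top":cv2.cvtColor(t,cv2.COLOR_BGR2GRAY).astype(float),"scene":cv2.cvtColor(s,cv2.COLOR_BGR2GRAY).astype(float)}
V=np.load("v.npy");st=V[3:6];sh={"top":V[12:14],"scene":V[14:16]}
def mod(v):
    P=deck(*st,rect(-.088,.088,-.054,.054,.004)@rz(v[2]).T+[v[0],v[1],0]); return [(c,P[i],P[(i+1)%4]) for c in("top","scene") for i in range(4)]
v=fitone(G,mod,[0,0,0],sh); print("lid in well frame x,y,yaw",v)
o=env.get_obs();print(o["time_s"],o["ee_pos"],o["contact_force"])
for c in("top","scene"):
    for n in("bottle_mid","pot_mid"): print(c,n,[d["uv"] for d in vision.place_of(n,c)[:1]])
ps=[(deck(*st,rect(-.088,.088,-.054,.054,.004)@rz(v[2]).T+[v[0],v[1],0]),(0,255,0)),(deck(*st,rect(-.115,.115,-.08,.08,0)),(0,255,255)),(deck(*st,rect(-.008,.008,-.04,.04,.046)+[v[0],v[1],0]),(255,0,255))]
cv2.imwrite("pics/c23.png",np.hstack([crop("top",t,165,155,80,80,5,ps),crop("scene",s,260,125,80,80,5,ps)]))
E
```

```text
res [('top', -0.03), ('top', -0.05), ('top', -0.05), ('top', 0.26), ('scene', 0.08), ('scene', 0.56), ('scene', 0.15), ('scene', 0.18)]
lid in well frame x,y,yaw [-0.0005 -0.0007  0.006 ]
31.1 [0.3768 0.4235 0.4739] [ 0.0774 -0.1379 -0.3936]
top bottle_mid [[213.3, 151.0]]
top pot_mid [[282.2, 151.7]]
scene bottle_mid [[312.6, 217.5]]
scene pot_mid [[231.6, 245.3]]
```

View pics/c23.png

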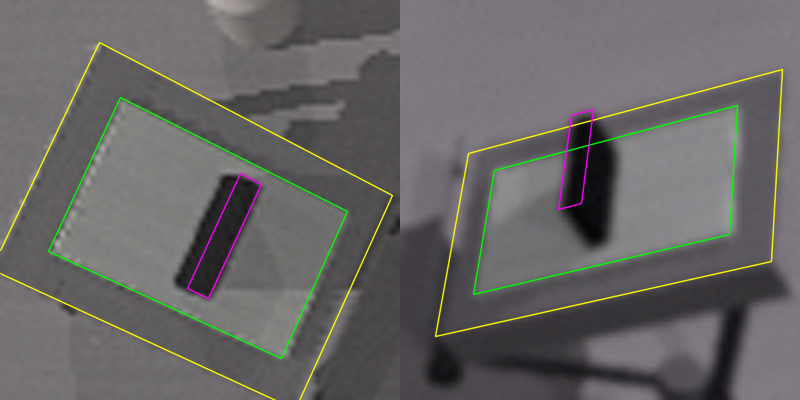

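View pics/scene23.png

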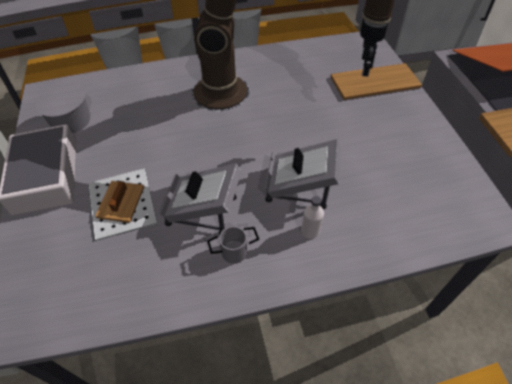

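```bash
python3 - <<'E'
from fitb import *
import fitb
G={c:cv2.cvtColor(cv2.imread(f"pics/{c}23.png"),cv2.COLOR_BGR2GRAY).astype(float) for c in("top","scene")}
V=np.load("v.npy");st=V[3:6];sh={"top":V[12:14],"scene":V[14:16]}
def mod(v):
    P=rect(-.088,.088,-.054,.054,0); a=v[4]
    T=np.array([[np.cos(a),0,-np.sin(a)],[0,1,0],[np.sin(a),0,np.cos(a)]])
    P=deck(*st,P@T.T@rz(v[2]).T+[v[0],v[1],.004+v[3]]); return [(c,P[i],P[(i+1)%4]) for c in("top","scene") for i in range(4)]
ls=fitb.least_squares
fitb.least_squares=lambda r,v,loss,x_scale: ls(r,v,loss=loss,x_scale=[.001,.001,.01,.001,.01])
print("x y yaw dz pitch",fitone(G,mod,[0,0,0,0,0],sh))
E
```

```text
res [('top', -0.02), ('top', -0.23), ('top', -0.05), ('top', 0.13), ('scene', 0.09), ('scene', 0.33), ('scene', 0.22), ('scene', -0.04)]
x y yaw dz pitch [-0.0004 -0.0006  0.0094  0.     -0.0207]
```

```bash
python3 -c "
from workcell import env,order
print(order.job_done()); print(env.get_obs()['time_s'])"
```

```text
the job is handed in; nothing more can be done
None
the job is handed in; nothing more can be done
```

I moved the board to the draining plate and put the lid on the open well, then handed the job in about 31 s into the 70 s limit. No verdict was reported.

**What I did**
- **Board:** I gripped it across the handle, and it levelled itself in the jaws as I lifted it. I lowered it onto the plate until it pressed back (about 51 N), eased off, and let go.
- **Lid:** I gripped the handle by its ends so the lid could swing between the pads. I rested its uphill edge on the deck and lowered it in an arc until it sat firmly (about 28 N), then eased off and let go.

**Last checks**
- **Lid position:** it is within 1 mm of the well's centre in x and y, turned less than 0.01 rad, with no height error.
- **Lid tilt:** the image fit gave about -0.02 rad. That is roughly its own noise level and inside the 0.045 rad limit.
- **Board:** it lies flat and handle up, about 10 mm or less from the plate's centre. Camera and arm readings of its position disagreed by about 5–7 mm along the jaw direction. I did not resolve this, but the limit is 50 mm.
- **Bottle and pot:** the bottle's readings shifted by about 2 px and the pot's by up to 4.4 px, where 1 px is about 3 mm. That is larger than I would like for the pot, but the arm never went near either, and both look unmoved in the last picture.
- **Arm:** it ended clear of everything, with the contact force near zero.

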